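# Stopper the bottle in the inclined rest

## Robot

A 7-joint arm with a two-finger parallel gripper is mounted at the origin on the work surface. World frame = base frame: x ahead of the robot, y to its left, z up, the work surface at z = 0. Lengths are in mm, angles in rad, forces in N, time in s.
With the tool pointing down it reaches from about 425 to 875 mm from the base axis. Payload 8.4 kg.
Tool frame: the origin (TCP) lies at the very end of the fingers, on their centre line; the grasp point (between the pads) lies 19 mm behind it; z points along the fingers, y is the direction in which the jaws open and shut (so a half turn about z gives the same grasp; the last joint's range is limited). The gripper opens to 87 mm and grips with 3 to 60 N. Pads are 19 mm wide; open, the fingers measure 117 mm over their backs; the gripper's body (75 mm by 190 mm) begins 51 mm behind the grasp point.
Start: joints at [-1.379, 0.333, 0.04, 1.465, -0.013, 1.343, -0.059], TCP at [186.369, 622.68, 222.546] pointing down, gripper open.
Joint ranges: [-2.58, 2.58], [-0.38, 2.09], [-1.3, 1.39], [0.25, 2.4], [-1.5, 4.64], [0.08, 2.09], [-2.65, 2.65]. Speed limits (rad/s): [2.22, 2.22, 2.79, 2.79, 3.14, 3.14, 3.14].

## Interface

Orientations are given as a 3x3 rotation matrix whose columns are the frame's x, y, z axes.
In Python, from bench import read_state, imaging, finish_job gives the robot as it stands.
- The arm moves only by the tool step_arm, never from a script. Its argument "commands" is a list of rows, each a list of 2 entries, a list of its own where there are three numbers: the shift along the tool's x, y, z in m, then the turn about the tool's z in rad. In form: [[[dx, dy, dz], roll], ...]. A call has 1 to 5 rows; each row is the pose to reach, as a shift and turn from the pose measured when the call began, along the tool's axes at that moment; what a row does not reach only later rows make up. A row lasts 1/8 s, in which the tool goes at most 62.5 mm and 10.7 degrees, less where a joint would pass 70% of its speed; a pose out of reach is approached as far as the arm can. A call with a gripper value outside its range is refused whole. "fingers" is the gripper's target within -1 to 1 (fully open at 1, half-way at 0, shut at -1), set as the call begins (left out, the last holds). The fingers move at their own pace and stop on an object; "force" is the grip in N (left out, the last holds). Time passes only in rows, so rows that repeat a pose let the fingers close. It gives the time, the measured TCP pose, the force and the opening at its end, in the units of the state.
- read_state(): the state, without advancing time (a new reading comes with each control period).
- imaging.get_image(name): name is "scene" or "side" or "wrist"; returns a dict with "img" (480x640x3 uint8, blue, green, red), "depth" (480x640 float32, mm along the optical axis (not along the pixel's ray), 0 where there is no reading), "fovy" (degrees; the focal length in pixels is half the picture's height over the tangent of half this angle, whatever the lens; pixels are square), "cx", "cy" (the principal point, pixels), "world_from_camera" (4x4, takes a point from camera to world coordinates); the wrist camera has in their place "mount" (4x4, takes a point from camera to tool coordinates, whose origin is the TCP and whose axes are the flange's). Camera axes: x right, y up, looking along -z (the intrinsics and any distortion apply to the point x, -y, -z); pixel columns grow to the right and rows downward; lengths in mm; the calibration is good to about 2 mm. A picture is of the moment at which its call begins: read the wrist's pose just before it.
- finish_job(): hands the job in, once; it reports no verdict.
The state is a dict: "time": time; "qpos": joint angles; "joint_vel": joint speeds; "effort": joint torques, N m; "tcp_pos": TCP position; "orientation": TCP orientation; "contact_force": force on the tool from outside, world axes, zero at the start; "ft_torque": the same for the moment, N m; "width": opening from 0.0 (shut) to 1.0 (fully open).
Only numpy, scipy, OpenCV 4.12 (cv2) and the standard library are available. Lean on these libraries where they do the work, as an engineer would, in place of code of your own. Each camera call takes 0.05 s, during which the arm holds its last target.

## Task

Pick out of the steel tray the one stopper that fits the open amber bottle lying in the inclined rest (the middle-sized of the three), put its tapered plug into the bottle's neck and press it home with a firm push of 15 to 20 N, never brute force, so that its square head sits flat on the rim, then let go. Leave the other stoppers in the tray, and do not knock over the bottles or the measuring cylinder.

Things in the scene. Friction and masses are not known exactly. Their poses are not given: they have to be found in the camera images.
- stopper: White plastic stopper that fits: square head 48 x 48 mm, 34 mm long; round tapered plug 45 mm long, 36 mm across at the head, 26 mm at the tip; about 110 g. Starts lying level in the tray on a flat of its head, plug clear of the floor. Origin: centre of the head's underside as it lies. Its axis is along x, 24 mm above the origin, plug to -x; y level, z up as it lies. Grip across two head flats.
- stopper_shoulder (a point): centre of the stopper's shoulder, the flat head face from which the plug grows: on the axis, 17 mm from the middle of the head towards the plug; axes as stopper
- stopper_tip (a point): centre of the plug's tip: on the axis, 45 mm from the shoulder; axes as stopper
- stopper_large: Same white plastic and shape but too large for the bottle: head 58 x 58 x 34 mm, plug 45 mm long, 52 to 40 mm in diameter. Origin and axes as stopper (axis 29 mm above its origin). Stays in the tray.
- stopper_small: Same white plastic and shape but too small: head 36 x 36 x 34 mm, plug 35 mm long, 23 to 16 mm in diameter. Origin and axes as stopper (axis 18 mm above its origin). Stays in the tray.
- tray: Fixed open steel tray, 220 mm (its x) by 330 mm (its y), 28 mm high, wall and floor 4 mm. Origin: centre of its underside. It holds the three stoppers, about 97 mm apart in a row along y, and a small black cap and a rubber ring.
- bottle: Open amber glass bottle, 182 mm long, fixed in an inclined aluminium rest. z runs along its axis from base to mouth, 40 degrees above level, mouth roughly away from the robot; y is level. Origin: centre of its base. 86 mm in diameter up to 105 mm from the base, narrowing to the neck at 134 mm; neck outside 39 mm there, 50 mm at the rim.
- bottle_mouth (a point): centre of the mouth, in the plane of the rim (182 mm from the base); axes as bottle. The bore is tapered: 37.5 mm in diameter at the rim, 27.5 mm at 45 mm depth, open to 48 mm depth. Rim outside 50 mm in diameter. With the stopper home, its shoulder lies on the rim and its x points along the bottle's z.
- amber_a: closed amber bottle with aluminium cap, 70 mm in diameter, 180 mm tall, rests on the bench; leave it standing. Origin: centre of its underside, z up
- amber_b: a second such bottle, as amber_a
- amber_c: a third such bottle, as amber_a
- cylinder: empty glass measuring cylinder with a yellow collar, foot 90 mm and tube 52 mm in diameter, 170 mm tall, rests on the bench; leave it standing. Origin: centre of its underside, z up
There are look-alikes about, which are no part of the job. What is shaped like the stopper but red is not meant. Leave any blue look-alike of the amber_b alone.

How it is judged:
By the outcome, as a careful person would: the job done as asked, in the order asked, and still so for the second after the job is handed in, with the robot touching nothing.
It also fails if it takes over 53 s, if anything falls off the work surface, if the arm or the gripper's body presses on something with over 40 N, if the wrist force passes 120 N, or if a joint passes its speed limit or range.

## Working session

There is one attempt and no reset: what is moved stays moved. The work goes in short steps, Python scripts to look and compute and a tool call to move; the robot and the scene stay as the last step left them, time stands still between calls to the robot, and variables do not carry over. Pictures are saved under pics/ and viewed, and the job is handed in when it is done.

Besides the shell and the picture viewer there is one more tool, called after "Call:" as name([rows], argument=value, ...), one row to a line, values as JSON. step_arm: Moves the arm, as the interface text tells. Its arguments: {"type":"object","properties":{"commands":{"type":"array","items":{"type":"array"}},"fingers":{"type":"number"},"force":{"type":"number"}},"required":["commands"]}

```bash
ls; mkdir -p pics
cat > h.py <<'E'
import numpy as np, cv2, pickle
from bench import read_state, imaging, finish_job
def grab(name, tag):
    s=read_state(); d=imaging.get_image(name)
    d=dict(d); d['tcp']=np.array(s['tcp_pos']); d['R']=np.array(s['orientation']).reshape(3,3)
    pickle.dump(d,open(f'pics/{tag}.pkl','wb')); cv2.imwrite(f'pics/{tag}.png',d['img']); return d
def load(tag): return pickle.load(open(f'pics/{tag}.pkl','rb'))
E
python3 - <<'E'
from h import *
s=read_state(); print(s)
for n in ['scene','side','wrist']:
    d=grab(n,n+'0'); print(n,{k:(v if k not in('img','depth') else v.shape) for k,v in d.items()})
E
```

```text
pics
{'time': 0.0, 'qpos': array([-1.3792047 ,  0.33388887,  0.03986699,  1.46631206, -0.01337462,
        1.34329389, -0.05849522]), 'joint_vel': array([ 2.82905607e-04,  8.57935967e-04, -2.40412959e-04, -1.41638610e-03,
       -9.76017972e-05,  1.19499126e-03, -1.35306006e-04]), 'effort': array([-7.09758319e-05, -6.56357145e+01,  1.33541912e+00, -4.03822696e+01,
       -5.96636860e-02,  4.42931021e-02,  1.69327950e-04]), 'tcp_pos': array([186.25672813, 622.2342213 , 221.65347537]), 'orientation': array([[-9.58017005e-01,  2.86711181e-01, -3.40593012e-04],
       [ 2.86711353e-01,  9.58015677e-01, -1.60080725e-03],
       [-1.32675892e-04, -1.63125245e-03, -9.99998661e-01]]), 'contact_force': array([-0.63532748, -0.22010372, -0.01130983]), 'ft_torque': array([ 0.00460491, -0.01385981,  0.00229885]), 'width': 1.00372959780558}
scene {'img': (480, 640, 3), 'depth': (480, 640), 'fovy': 43.26326632849128, 'cx': 318.2019609214619, 'cy': 242.2443190270131, 'world_from_camera': array([[ 1.34669253e-01, -8.42320472e-01,  5.21881609e-01,
         1.31641277e+03],
       [ 9.90851454e-01,  1.
[... 1233 characters left out ...]
, 3), 'depth': (480, 640), 'fovy': 58.48574490664396, 'cx': 319.4720114851584, 'cy': 239.63464787162866, 'mount': array([[-2.55477516e-04,  9.58719240e-01,  2.84354274e-01,
         7.89854402e+01],
       [ 9.99999492e-01, -3.23810017e-05,  1.00762219e-03,
         8.51683040e-01],
       [ 9.75234454e-04,  2.84354386e-01, -9.58718745e-01,
        -1.62712758e+02],
       [ 0.00000000e+00,  0.00000000e+00,  0.00000000e+00,
         1.00000000e+00]]), 'tcp': array([186.2524874 , 622.30574088, 221.75752942]), 'R': array([[-9.58010108e-01,  2.86734176e-01, -3.79931070e-04],
       [ 2.86734426e-01,  9.58009098e-01, -1.39161571e-03],
       [-3.50463613e-05, -1.44212123e-03, -9.99998960e-01]])}
```

View pics/scene0.png

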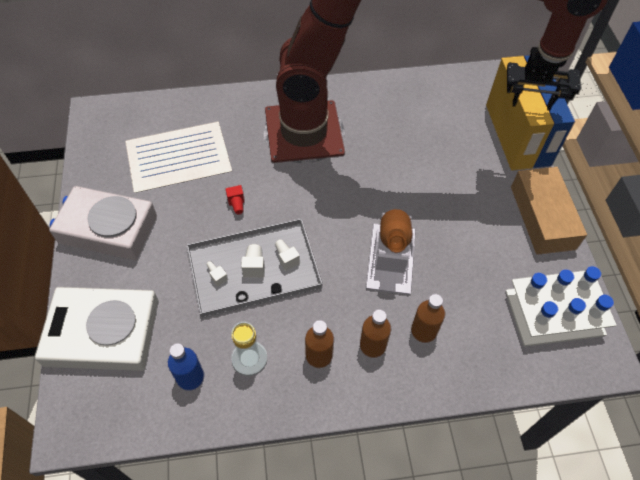

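View pics/side0.png

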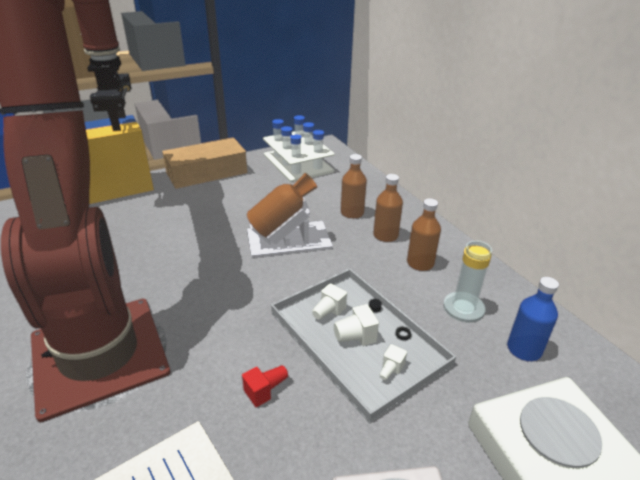

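View pics/wrist0.png

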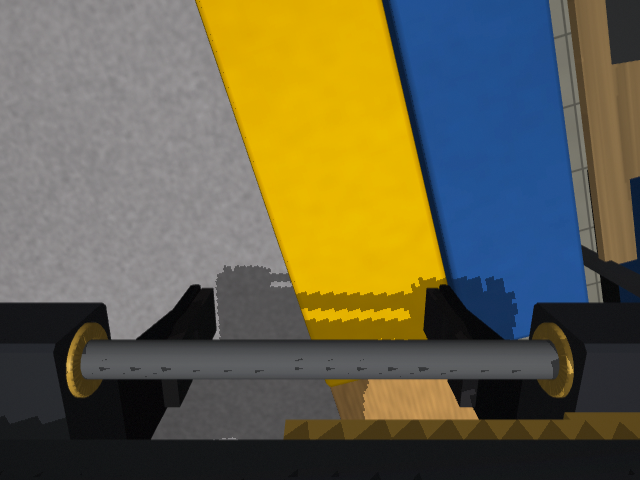

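The tray is in the middle, with the medium stopper at about (288,252) in the scene view and (330,302) in the side view. The amber bottle is at (396,235), mouth away from the robot, and three closed amber bottles stand beyond it. I'll measure with depth next.

```bash
cat >> h.py <<'E'
def cam2world(d):
    if 'world_from_camera' in d: return d['world_from_camera']
    T=np.eye(4);T[:3,:3]=d['R'];T[:3,3]=d['tcp']; return T@d['mount']
def cloud(d):
    f=240/np.tan(np.radians(d['fovy']/2)); v,u=np.mgrid[:480,:640]; z=d['depth']
    P=np.stack([(u-d['cx'])/f*z,-(v-d['cy'])/f*z,-z,np.ones_like(z)],-1)
    W=P@cam2world(d).T; W=W[...,:3]; W[z<=0]=np.nan; return W
def ray(d,uv):
    f=240/np.tan(np.radians(d['fovy']/2)); uv=np.asarray(uv,float)
    T=cam2world(d); r=np.array([(uv[0]-d['cx'])/f,-(uv[1]-d['cy'])/f,-1])
    return T[:3,3],T[:3,:3]@r
def proj(d,P):
    f=240/np.tan(np.radians(d['fovy']/2)); P=np.atleast_2d(P)
    q=(P-cam2world(d)[:3,3])@cam2world(d)[:3,:3]
    return np.stack([d['cx']-f*q[:,0]/q[:,2], d['cy']+f*q[:,1]/q[:,2]],1)
E
python3 - <<'E'
from h import *
for n in ['scene0','side0']:
    d=load(n); W=cloud(d); hsv=cv2.cvtColor(d['img'],cv2.COLOR_BGR2HSV)
    print(n,'bench z', [np.round(np.nanmedian(W[a:b,c:e],axis=(0,1)),1) for a,b,c,e in ([ (250,260,340,350),(400,410,300,310)] if n=='scene0' else [(250,255,200,205)])])
    m=((hsv[...,1]<40)&(hsv[...,2]>170)).astype(np.uint8)
    k,l,st,c=cv2.connectedComponentsWithStats(m)
    for i in range(1,k):
        if st[i,4]>40:
            w=W[l==i]; w=w[~np.isnan(w[:,0])]; 
            if len(w): print(i,st[i],np.round(np.median(w,0)),np.round(np.percentile(w,[3,97],axis=0)).tolist())
    m=((hsv[...,0]<14)&(hsv[...,1]>120)).astype(np.uint8)
    k,l,st,c=cv2.connectedComponentsWithStats(m)
    print('amber')
    for i in range(1,k):
        if st[i,4]>200:
            w=W[l==i]; w=w[~np.isnan(w[:,0])]; 
            if len(w): print(i,st[i],np.round(np.median(w,0)),np.round(np.percentile(w,[3,97],axis=0)).tolist())
    im=d['img']; 
    cr=im[190:320,180:430] if n=='scene0' else im[150:420,240:490]
    cv2.imwrite(f'pics/{n}_c.png',cv2.resize(cr,None,fx=3 if n=='scene0' else 2.2,fy=3 if n=='scene0' else 2.2,interpolation=cv2.INTER_CUBIC))
E
```

```text
scene0 bench z [array([470.6,  58.2,  -0. ]), array([ 876.5, -105. ,   -0. ])]
1 [570  51  11  18  68] [-994. 1572. -752.] [[-1058.0, 1524.0, -767.0], [-944.0, 1617.0, -738.0]]
2 [568  67  36  52 900] [-716. 1527. -751.] [[-892.0, 1418.0, -765.0], [-603.0, 1608.0, -734.0]]
3 [ 125  121  107   72 5170] [  54. -402.    1.] [[-56.0, -541.0, -6.0], [156.0, -259.0, 8.0]]
7 [  40  186  111   61 3903] [ 301. -604.   77.] [[-311.0, -1074.0, -745.0], [391.0, -489.0, 91.0]]
9 [366 223  14  66 408] [511. 129.  11.] [[391.0, 104.0, -1.0], [588.0, 165.0, 78.0]]
10 [ 191  227  126   85 5749] [ 484. -206.    4.] [[383.0, -349.0, -3.0], [577.0, -51.0, 60.0]]
17 [395 251  18  42 331] [580. 210.  13.] [[510.0, 177.0, 5.0], [611.0, 238.0, 104.0]]
28 [ 506  270  111   66 2612] [722. 565.  68.] [[642.0, 473.0, 5.0], [799.0, 687.0, 75.0]]
32 [  35  287  119   76 6927] [ 630. -592.   61.] [[521.0, -721.0, 53.0], [720.0, -478.0, 75.0]]
33 [429 294  14  12 133] [724. 228. 179.] [[625.0, 213.0, -3.0], [738.0, 287.0, 185.0]]
35 [372 309  15  13 140] [746.  88. 180.] [[650.0, 73.0, -1.0], [760.0, 125.0, 184.0]]
[... 5891 characters left out ...]
 -1.] [[488.0, -541.0, -3.0], [505.0, -522.0, 2.0]]
730 [247 468   9  12  50] [ 181. -366.   -1.] [[174.0, -375.0, -3.0], [188.0, -361.0, 1.0]]
amber
124 [343 169  22  17 246] [709. 208. 122.] [[691.0, 192.0, 109.0], [736.0, 228.0, 142.0]]
125 [ 248  174   68   56 1363] [465. 165. 138.] [[405.0, 145.0, 85.0], [545.0, 200.0, 179.0]]
127 [378 186  23  29 327] [731.  70. 123.] [[712.0, 53.0, 101.0], [758.0, 91.0, 146.0]]
138 [409 212  31  58 850] [734. -74.  93.] [[719.0, -89.0, 13.0], [762.0, -49.0, 146.0]]
180 [  35  359  126   53 1531] [-63. -85.  11.] [[-108.0, -111.0, 8.0], [79.0, -4.0, 13.0]]
187 [ 242  366   46   40 1072] [ 248. -240.   38.] [[225.0, -259.0, 10.0], [298.0, -216.0, 48.0]]
```

```bash
sleep 1; ls pics
```

```text
scene0.pkl
scene0.png
scene0_c.png
side0.pkl
side0.png
side0_c.png
wrist0.pkl
wrist0.png
```

View pics/scene0_c.png

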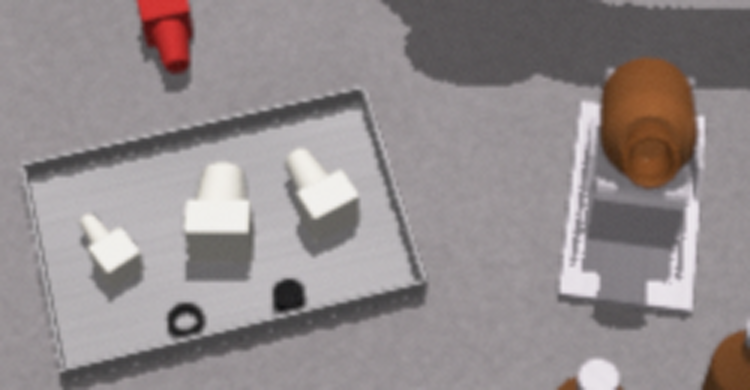

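View pics/side0_c.png

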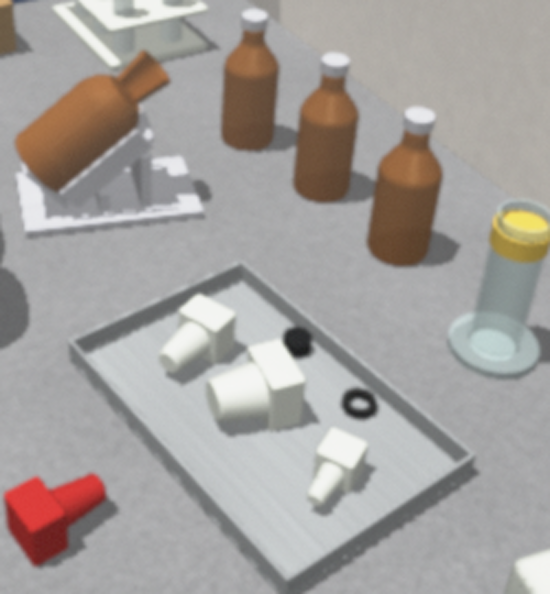

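Run:
```python
from h import *
# height-based: objects in tray region from depth
for n in ['scene0','side0']:
    d=load(n); W=cloud(d)
    m=((W[...,2]>16)&(W[...,2]<75)&(W[...,0]>395)&(W[...,0]<590)&(W[...,1]>-330)&(W[...,1]<-70)).astype(np.uint8)
    m=cv2.erode(m,np.ones((2,2),np.uint8))
    k,l,st,c=cv2.connectedComponentsWithStats(m)
    for i in range(1,k):
        if st[i,4]>60:
            w=W[l==i]; zt=np.percentile(w[:,2],97); t=w[w[:,2]>zt-5]
            print(n,i,st[i],'top z',round(zt,1)); 
            (c,s,a)=cv2.minAreaRect(t[:,:2].astype(np.float32)); print('  top rect',np.round(c,1),np.round(s,1),round(a,1),'all',np.round(np.percentile(w,[2,98],axis=0)).tolist())
```

```text
scene0 1 [276 241  24  27 371] top z 55.7
  top rect [ 470.5 -102.6] [59.8 45.7] 20.0 all [[433.0, -125.0, 21.0], [504.0, -73.0, 56.0]]
scene0 2 [243 245  22  32 538] top z 65.9
  top rect [ 491.8 -194.9] [53.3 50.9] 85.4 all [[444.0, -222.0, 20.0], [517.0, -169.0, 67.0]]
scene0 3 [208 263  20  22 222] top z 45.5
  top rect [ 510.3 -291.4] [31.5 32.6] 27.9 all [[469.0, -316.0, 18.0], [527.0, -272.0, 46.0]]
scene0 4 [272 284  10   9  62] top z 26.1
  top rect [ 563.3 -141. ] [21.3 24.3] 67.5 all [[549.0, -153.0, 17.0], [575.0, -130.0, 26.0]]
side0 1 [363 281  41  36 135] top z 27.1
  top rect [ 579.1 -140.6] [  4.2 134.5] 7.5 all [[571.0, -205.0, 17.0], [589.0, -80.0, 27.0]]
side0 2 [313 285  34  35 655] top z 51.9
  top rect [ 477.  -102.8] [32.9 46.1] 25.0 all [[421.0, -133.0, 19.0], [497.0, -85.0, 52.0]]
side0 3 [369 300  13   9  89] top z 23.2
  top rect [ 558.4 -145.7] [25.5 26.5] 55.5 all [[544.0, -159.0, 16.0], [570.0, -136.0, 23.0]]
side0 4 [ 334  306   45   36 1086] top z 62.0
  top rect [ 484.3 -202.1] [55.3 49.2] 86.1 all [[432.0, -230.0, 20.0], [506.0, -179.0, 62.0]]
side0 7 [380 346  27  34 499] top z 40.4
  top rect [ 501.7 -297.5] [37.6 33.2] 28.3 all [[460.0, -323.0, 19.0], [520.0, -281.0, 41.0]]
```

```bash
cat >> h.py <<'E'
def go(target, xdir=None):
    s=read_state(); R=np.array(s['orientation']).reshape(3,3); p=np.array(s['tcp_pos'])
    loc=R.T@(np.array(target)-p)/1000
    roll=0
    if xdir is not None:
        v=R.T@np.array([xdir[0],xdir[1],0.]); roll=np.arctan2(v[1],v[0])
    print('loc m',np.round(loc,4),'roll',round(roll,4),'dist',np.linalg.norm(loc),'t',s['time'])
def st():
    s=read_state(); print('t',round(s['time'],2),'tcp',np.round(s['tcp_pos'],1),'F',np.round(s['contact_force'],1),'M',np.round(s['ft_torque'],2),'w',round(s['width'],3),'q',np.round(s['qpos'],2)); print(np.round(np.array(s['orientation']).reshape(3,3),3).tolist())
E
python3 -c "
from h import *
go([620,180,400])"
```

```text
loc m [-0.5424 -0.2997 -0.1777] roll 0 dist 0.6446127154230047 t 0.15
```

Call:
step_arm([
  [[0,0,-0.06],0],
  [[-0.54,-0.3,-0.178],0],
  [[-0.54,-0.3,-0.178],0],
  [[-0.54,-0.3,-0.178],0],
  [[-0.54,-0.3,-0.178],0],
])

```text
time: 0.78
tcp_pos: [358.9, 445.0, 329.2]
orientation: [[-0.958, 0.287, -0.0], [0.287, 0.958, -0.001], [0.0, -0.001, -1.0]]
contact_force: [1.7, 0.2, -0.3]
width: 0.996
```

```bash
python3 -c "
from h import *
st();go([620,180,400])"
```

```text
t 0.78 tcp [358.9 445.  329.2] F [ 1.7  0.2 -0.3] M [ 0.03 -0.04  0.01] w 0.996 q [-1.12  0.14  0.18  1.49 -0.02  1.51  0.33]
[[-0.958, 0.287, -0.0], [0.287, 0.958, -0.001], [0.0, -0.001, -1.0]]
loc m [-0.3261 -0.1791 -0.0706] roll 0 dist 0.3787008441093595 t 0.775
```

Call:
step_arm([
  [[-0.326,-0.179,-0.07],0],
  [[-0.326,-0.179,-0.07],0],
  [[-0.326,-0.179,-0.07],0],
  [[-0.326,-0.179,-0.07],0],
  [[-0.326,-0.179,-0.07],0],
])

```text
time: 1.4
tcp_pos: [574.1, 226.2, 387.2]
orientation: [[-0.958, 0.286, -0.0], [0.286, 0.958, -0.001], [0.0, -0.001, -1.0]]
contact_force: [1.6, 1.2, -0.6]
width: 1.002
```

Call:
step_arm([
  [[-0.055,-0.03,-0.01],0],
  [[-0.055,-0.03,-0.01],0],
])

```text
time: 1.65
tcp_pos: [620.8, 176.1, 397.1]
orientation: [[-0.956, 0.294, 0.001], [0.294, 0.956, -0.004], [-0.002, -0.004, -1.0]]
contact_force: [0.0, 0.5, 0.3]
width: 0.998
```

```bash
python3 -c "
from h import *
st();d=grab('wrist','w1');st()"
```

```text
t 1.65 tcp [620.8 176.1 397.1] F [0.  0.5 0.3] M [ 0.05 -0.01 -0.02] w 0.998 q [-0.67  0.31  0.45  1.17 -0.13  1.68  1.02]
[[-0.956, 0.294, 0.001], [0.294, 0.956, -0.004], [-0.002, -0.004, -1.0]]
t 1.7 tcp [619.6 178.8 396.8] F [-0.3  0.7 -0.3] M [ 0.07  0.01 -0.06] w 1.002 q [-0.67  0.31  0.45  1.18 -0.13  1.68  1.02]
[[-0.957, 0.291, -0.001], [0.291, 0.957, -0.003], [-0.0, -0.003, -1.0]]
```

View pics/w1.png

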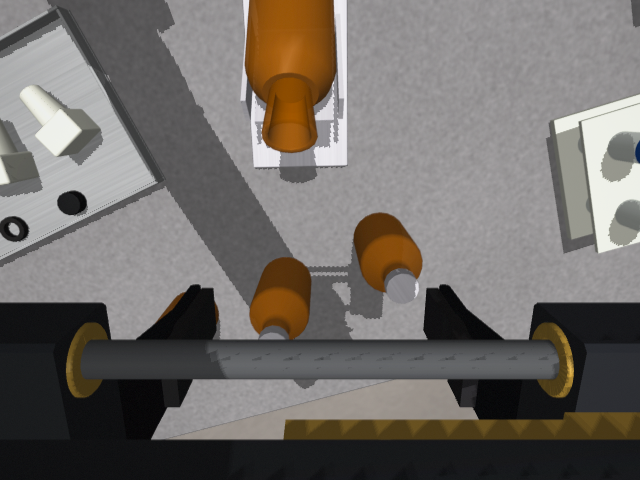

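Run:
```python
from h import *
from scipy.optimize import least_squares
d=grab('wrist','w2'); st()
W=cloud(d); hsv=cv2.cvtColor(d['img'],cv2.COLOR_BGR2HSV)
m=((hsv[...,0]<16)&(hsv[...,1]>120)).astype(np.uint8); k,l,s,c=cv2.connectedComponentsWithStats(m[:300])
i=[j for j in range(1,k) if s[j,4]>3000 and s[j,1]<50][0]; print(s[i])
mk=(l==i); mk=cv2.erode(mk.astype(np.uint8),np.ones((3,3)))>0
P=W[:300][mk]; P=P[~np.isnan(P[:,0])]; print(len(P),np.percentile(P,[1,50,99],axis=0).round(1))
# mouth-frame: m, heading h ; profile radius vs z from mouth (t = axial, 0 at rim, negative inwards)
el=np.radians(40)
def prof(z): return np.interp(z,[0,105,134,182],[43,43,19.5,25])
def res(p,el=el,P=P):
    ax=np.array([np.cos(el)*np.cos(p[3]),np.cos(el)*np.sin(p[3]),np.sin(el)])
    q=P-p[:3]; t=q@ax; r=np.linalg.norm(q-np.outer(t,ax),axis=1); return t+182,r
def cost(p,free=False):
    z,r=res(p,p[4] if free else el); e=r-prof(z); mm=(z<184)
    e=np.where(mm,e,3); # interior handled robustly
    return e
p0=[560,185,165,0.]
r=least_squares(cost,p0,loss='soft_l1',f_scale=2); print(r.x.round(3), np.median(abs(r.fun)))
r2=least_squares(lambda p:cost(p,True),list(r.x)+[el],loss='soft_l1',f_scale=2); print(r2.x.round(3),np.degrees(r2.x[4]))
print(np.histogram(r.fun,bins=[-20,-10,-5,-3,-1,1,3,5,10,20]))
x=r.x; h=np.array([np.cos(x[3]),np.sin(x[3])]); ax=np.array([*(h*np.cos(el)),np.sin(el)]); yv=np.array([-h[1],h[0],0]); up=np.cross(ax,yv)
im=d['img'].copy()
for rad,col in ((18.75,(0,255,0)),(25,(255,0,0))):
    pts=proj(d,[x[:3]+rad*(np.cos(a)*yv+np.sin(a)*up) for a in np.linspace(0,6.28,60)]); cv2.polylines(im,[pts.astype(np.int32)],True,col,1)
cv2.polylines(im,[proj(d,[x[:3],x[:3]-182*ax]).astype(np.int32)],False,(255,255,0),1)
cv2.imwrite('pics/w2_o.png',cv2.resize(im[0:200,200:400],None,fx=3,fy=3,interpolation=cv2.INTER_CUBIC))
# same on scene/side
for n in ('scene0','side0'):
    dd=load(n); print(n,proj(dd,x[:3]))
    im=dd['img'].copy()
    for rad,col in ((18.75,(0,255,0)),(25,(255,0,0))):
        pts=proj(dd,[x[:3]+rad*(np.cos(a)*yv+np.sin(a)*up) for a in np.linspace(0,6.28,60)]); cv2.polylines(im,[(pts*8).astype(np.int32)],True,col,1,shift=3)
    u,v=proj(dd,x[:3])[0].astype(int); cv2.imwrite(f'pics/{n}_o.png',cv2.resize(im[v-50:v+50,u-60:u+60],None,fx=5,fy=5,interpolation=cv2.INTER_CUBIC))
```

```text
t 1.75 tcp [618.5 181.  396.6] F [ 1.1  0.7 -0.9] M [ 0.04 -0.02 -0.03] w 0.999 q [-0.67  0.31  0.45  1.18 -0.13  1.68  1.02]
[[-0.958, 0.288, -0.001], [0.288, 0.958, -0.001], [0.001, -0.002, -1.0]]
[ 243    0   91  155 3916]
924 [[429.6 147.5  99.3]
 [511.4 185.7 145.3]
 [564.8 237.1 187.5]]
[ 5.63033e+02  1.67970e+02  1.81649e+02 -2.52000e-01] 0.8916402023066059
[ 5.60409e+02  1.69189e+02  1.84572e+02 -2.43000e-01  7.40000e-01] 42.425319082212134
(array([  0,  25,  93, 179, 496, 130,   1,   0,   0]), array([-20, -10,  -5,  -3,  -1,   1,   3,   5,  10,  20]))
scene0 [[397.43278005 243.95298347]]
side0 [[312.27965832 176.85506465]]
```

View pics/w2_o.png

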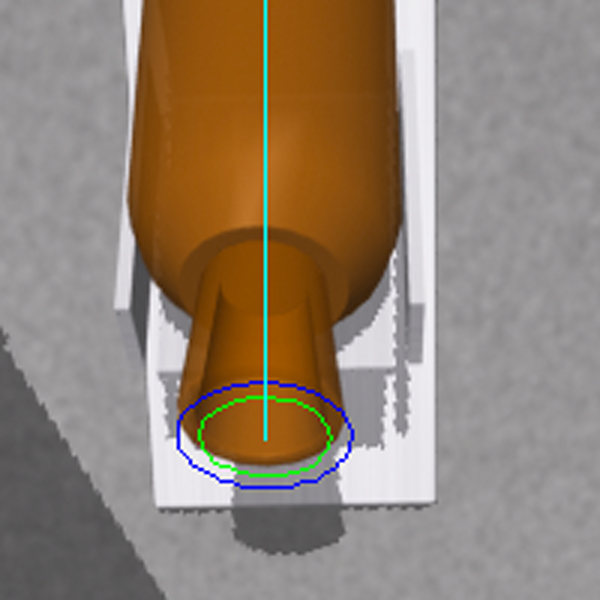

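View pics/scene0_o.png

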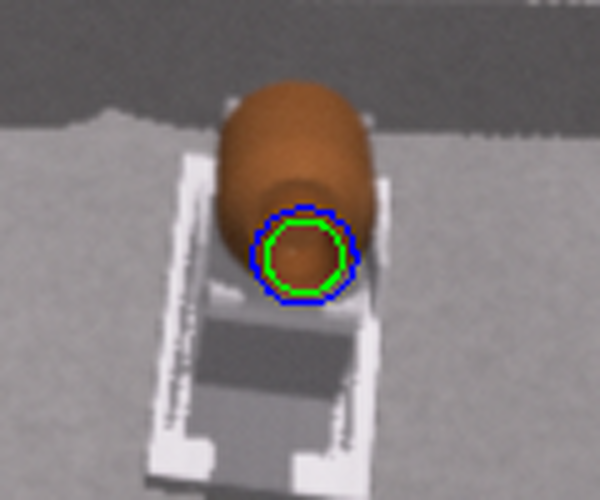

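View pics/side0_o.png

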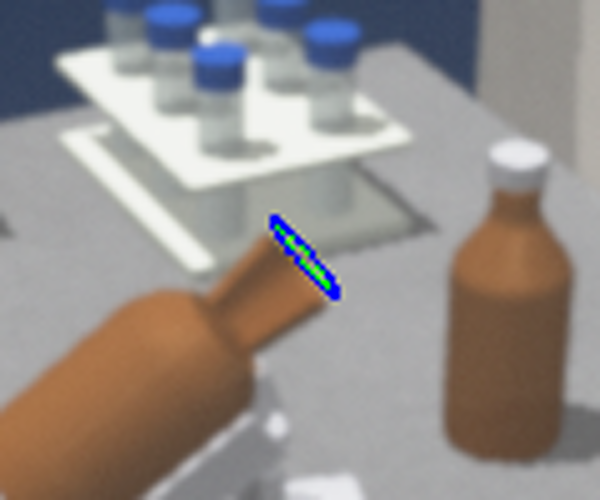

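Run:
```python
from h import *
go([600,165,285])
```

```text
loc m [ 0.013  -0.0205  0.1117] roll 0 dist 0.1142893790420002 t 1.75
```

Call:
step_arm([
  [[0.013,-0.02,0.112],0],
  [[0.013,-0.02,0.112],0],
  [[0.013,-0.02,0.112],0],
  [[0.013,-0.02,0.112],0],
])

```text
time: 2.25
tcp_pos: [600.9, 167.3, 287.4]
orientation: [[-0.958, 0.286, 0.002], [0.286, 0.958, 0.0], [-0.002, 0.001, -1.0]]
contact_force: [0.4, 0.1, 1.2]
width: 1.006
```

```bash
python3 -c "
from h import *
d=grab('wrist','w3');st()
cv2.imwrite('pics/w3_c.png',cv2.resize(d['img'][0:280,170:470],None,fx=2,fy=2,interpolation=cv2.INTER_CUBIC))
d=load('w2');cv2.imwrite('pics/w2_c.png',cv2.resize(d['img'][0:200,0:380],None,fx=2,fy=2,interpolation=cv2.INTER_CUBIC))
"
```

```text
t 2.3 tcp [601.5 167.1 288. ] F [-0.  -0.5  0.8] M [ 0.   -0.03 -0.01] w 0.996 q [-0.69  0.26  0.43  1.45 -0.11  1.45  1.03]
[[-0.958, 0.286, 0.003], [0.286, 0.958, 0.0], [-0.003, 0.001, -1.0]]
```

View pics/w3_c.png

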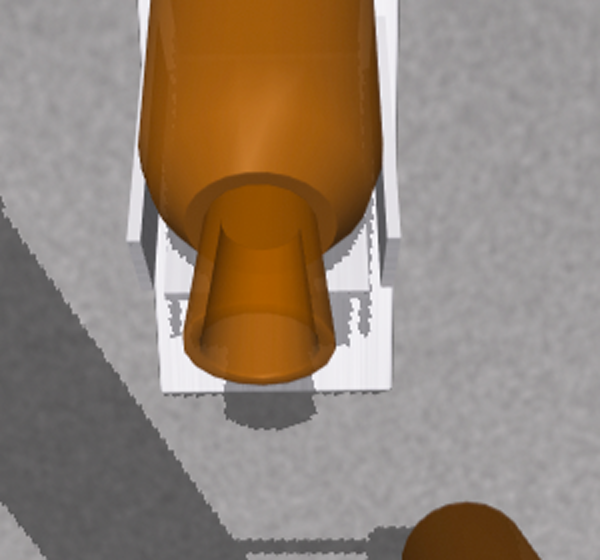

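View pics/w2_c.png

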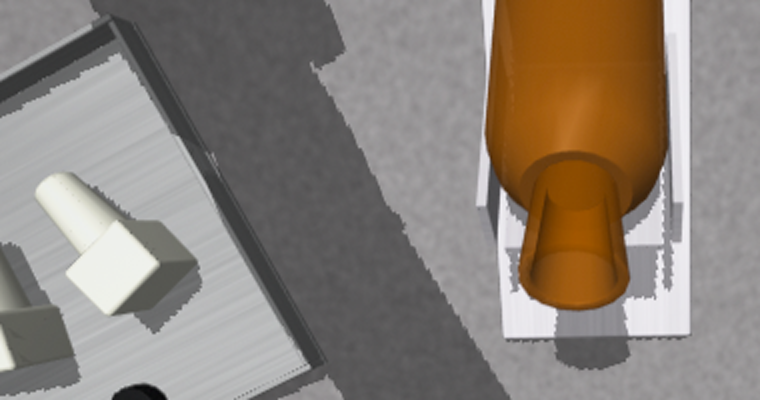

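Run:
```python
from h import *
from scipy.optimize import least_squares
el=np.radians(40)
def amb(d,r0,r1,c0,c1):
    hsv=cv2.cvtColor(d['img'],cv2.COLOR_BGR2HSV); m=((hsv[...,0]<17)&(hsv[...,1]>110)).astype(np.uint8)
    z=np.zeros_like(m); z[r0:r1,c0:c1]=m[r0:r1,c0:c1]; k,l,s,c=cv2.connectedComponentsWithStats(z); i=1+np.argmax(s[1:,4]); return l==i
meas={}
for n,(r0,r1,c0,c1) in {'w2':(125,200,200,400),'w3':(145,240,170,470)}.items():
    d=load(n); m=amb(d,r0,r1,c0,c1); v,u=np.nonzero(m)
    # widest row in lower part
    rows=range(v.max()-25,v.max()+1); w=[(u[v==r].min(),u[v==r].max()) for r in rows]
    L=min(a for a,b in w); Rr=max(b for a,b in w); meas[n]=(L-.0,Rr+.0,v.max())
    print(n,meas[n],[ (r,a,b) for r,(a,b) in zip(rows,w)][::3])
d=load('side0'); m=amb(d,165,240,240,335); v,u=np.nonzero(m); 
print('side ext', u.min(),u.max(),v.min(), [(r,u[v==r].max()) for r in range(v.min(),v.min()+30,3)])
meas['side0']=(u.max(),v.min())
# plate corners heading
cor={'w2':[(251.5,168.5),(345,168)],'w3':[(251,195),(366,194.5)]}
# triangulate
def tri(a,b):
    A=[];B=[]
    for dd,uv in ((load('w2'),a),(load('w3'),b)):
        o,r=ray(dd,uv); r/=np.linalg.norm(r); M=np.eye(3)-np.outer(r,r); A.append(M);B.append(M@o)
    return np.linalg.lstsq(np.vstack(A),np.hstack(B),rcond=None)[0]
cL,cR=tri(cor['w2'][0],cor['w3'][0]),tri(cor['w2'][1],cor['w3'][1]); print('plate corners',cL,cR,np.linalg.norm(cL-cR))
for n in cor:
    dd=load(n); q=[]
    for uv in cor[n]:
        o,r=ray(dd,uv); q.append((o+r*(10-o[2])/r[2])[:2])
    e=q[1]-q[0]; print(n,'plane z10',q, 'heading',np.arctan2(-e[0],e[1]),np.linalg.norm(e))
a=np.linspace(0,2*np.pi,180)
def circ(m,hd):
    h=np.array([np.cos(hd),np.sin(hd),0]); yv=np.array([-h[1],h[0],0]); ax=h*np.cos(el)+np.array([0,0,np.sin(el)]); up=np.cross(ax,yv)
    return m+25*(np.outer(np.cos(a),yv)+np.outer(np.sin(a),up))
def f(p,hd,use):
    C=circ(p[:3],hd); e=[]
    for n in use:
        q=proj(load0[n],C)
        if n[0]=='w': e+= [q[:,0].min()-meas[n][0]-0, q[:,0].max()-meas[n][1]-1, q[:,1].max()-meas[n][2]-1]
        else: e+=[q[:,0].max()-meas[n][0]-.5, q[:,1].min()-meas[n][1]]
    return e
load0={n:load(n) for n in meas}
for hd in (-.22,-.25,-.28):
  for use in (['w2','w3'],['w3'],['w2','w3','side0']):
    r=least_squares(f,[560,169,178],args=(hd,use)); print(hd,use,r.x.round(1),np.round(r.fun,1))
```

```text
w2 (np.float64(259.0), np.float64(314.0), np.int64(154)) [(129, np.int64(260), np.int64(312)), (132, np.int64(260), np.int64(313)), (135, np.int64(259), np.int64(313)), (138, np.int64(260), np.int64(314)), (141, np.int64(260), np.int64(313)), (144, np.int64(262), np.int64(312)), (147, np.int64(265), np.int64(310)), (150, np.int64(270), np.int64(306)), (153, np.int64(277), np.int64(299))]
w3 (np.float64(262.0), np.float64(337.0), np.int64(191)) [(166, np.int64(262), np.int64(336)), (169, np.int64(262), np.int64(336)), (172, np.int64(262), np.int64(337)), (175, np.int64(262), np.int64(336)), (178, np.int64(265), np.int64(334)), (181, np.int64(267), np.int64(332)), (184, np.int64(271), np.int64(328)), (187, np.int64(276), np.int64(324)), (190, np.int64(285), np.int64(315))]
side ext 248 315 174 [(174, np.int64(305)), (177, np.int64(307)), (180, np.int64(311)), (183, np.int64(314)), (186, np.int64(315)), (189, np.int64(311)), (192, np.int64(306)), (195, np.int64(302)), (198, np.int64(301)), (201, np.int64(298))]
plate corners [584.30989504  98.19103289   8.62655578] [618.09273935 212.889
[... 224 characters left out ...]
, array([617.85770938, 213.23066352])] heading -0.2859315290937283 119.45576372660136
-0.22 ['w2', 'w3'] [557.9 167.5 167.9] [-0.   0.3  0.9 -0.4  0.1 -0.7]
-0.22 ['w3'] [558.6 167.3 166.2] [0. 0. 0.]
-0.22 ['w2', 'w3', 'side0'] [557.5 167.7 169.5] [-0.2  0.4  0.6 -0.5  0.4 -0.9  1.4  0. ]
-0.25 ['w2', 'w3'] [557.9 167.5 167.7] [-0.   0.3  0.9 -0.4  0.1 -0.7]
-0.25 ['w3'] [558.7 167.2 166.1] [0. 0. 0.]
-0.25 ['w2', 'w3', 'side0'] [557.6 167.7 169.2] [-0.1  0.4  0.6 -0.5  0.4 -0.9  1.4  0. ]
-0.28 ['w2', 'w3'] [557.9 167.4 167.7] [-0.   0.3  0.9 -0.4  0.2 -0.7]
-0.28 ['w3'] [558.7 167.2 166. ] [0. 0. 0.]
-0.28 ['w2', 'w3', 'side0'] [557.6 167.6 169.1] [-0.1  0.4  0.7 -0.5  0.4 -0.9  1.4 -0. ]
```

Run:
```python
from h import *
go([530,-80,215],[-np.cos(np.radians(22)),-np.sin(np.radians(22))])
```

```text
loc m [-0.0021 -0.2573  0.0726] roll -0.6744 dist 0.2673747988550773 t 2.3
```

Call:
step_arm([
  [[-0.002,-0.257,0.0],-0.67],
  [[-0.002,-0.257,0.0],-0.67],
  [[-0.002,-0.257,0.03],-0.67],
  [[-0.002,-0.257,0.072],-0.67],
  [[-0.002,-0.257,0.072],-0.67],
])

```text
time: 2.92
tcp_pos: [530.4, -82.8, 217.0]
orientation: [[-0.93, -0.369, 0.006], [-0.369, 0.93, 0.0], [-0.006, -0.002, -1.0]]
contact_force: [0.9, 1.0, 0.5]
width: 1.003
```

Run:
```python
from h import *
go([530,-80,215],[-np.cos(np.radians(22)),-np.sin(np.radians(22))])
```

```text
loc m [-0.0007  0.0027  0.002 ] roll -0.0063 dist 0.003468846413821368 t 2.925
```

Call:
step_arm([
  [[0,0,0],0],
  [[0,0,0],0],
])

```text
time: 3.18
tcp_pos: [532.3, -81.8, 219.4]
orientation: [[-0.929, -0.369, 0.01], [-0.369, 0.929, 0.001], [-0.009, -0.003, -1.0]]
contact_force: [-0.0, -0.3, 0.4]
width: 0.998
```

Run:
```python
from h import *
d=grab('wrist','w4'); st()
cv2.imwrite('pics/w4_c.png',d['img'])
```

```text
t 3.23 tcp [532.2 -81.3 219.1] F [-0.1  0.5 -0.3] M [ 0.05  0.01 -0.02] w 0.999 q [-0.41  0.1   0.52  1.77 -0.05  1.28  2.07]
[[-0.929, -0.37, 0.009], [-0.37, 0.929, 0.001], [-0.009, -0.003, -1.0]]
```

View pics/w4_c.png

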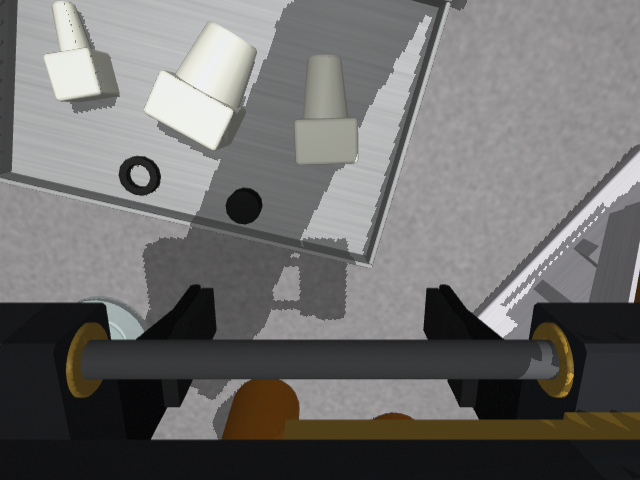

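Run:
```python
from h import *
d=load('w4'); c=d['img'][40:180,270:385]; cv2.imwrite('pics/w4_z.png',cv2.resize(c,None,fx=5,fy=4.28*1.0 if 0 else 5,interpolation=cv2.INTER_CUBIC)[:, :])
g=cv2.cvtColor(d['img'],cv2.COLOR_BGR2GRAY)
print(g[140,285:370]); print(g[110:175,326])
W=cloud(d); print(np.round(W[120:165:6,326],1))
```

```text
[111 110 110 110 110 109 109 109 110 101 135 145 153 159 158 158 159 158
 158 158 159 158 158 158 159 158 158 158 158 158 158 159 158 158 158 158
 158 158 158 157 157 158 158 157 158 157 157 158 157 157 157 157 157 157
 157 156 156 157 157 157 156 156 156 156 156 157 157 156 156 156 146 135
 118 159 187 187 188 187 187 187 187 187 185 186 185]
[155 156 155 155 155 155 156 155 125 137 148 153 158 159 159 159 159 159
 159 158 158 158 158 158 158 158 158 158 158 157 158 157 157 158 157 158
 157 157 156 156 156 155 157 156 155 155 156 155 155 155 155 149 139 124
 105 107 106 107 108 106 107 107 107 108 110]
[[ 463.9 -103.3   51.8]
 [ 467.8 -101.7   53. ]
 [ 471.9 -100.    51.1]
 [ 475.9  -98.5   52.5]
 [ 480.   -96.8   52.2]
 [ 484.2  -95.1   51.4]
 [ 488.3  -93.5   51.9]
 [ 492.4  -91.8   52.3]]
```

View pics/w4_z.png

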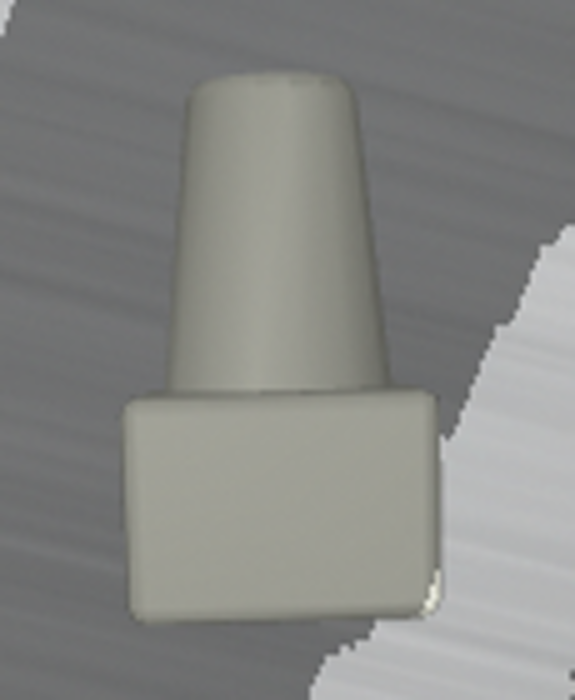

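Run:
```python
from h import *
d=load('w4'); q=[]
for u,v in ((125,400),(436,394),(134,620),(440,614)):
    o,r=ray(d,(270+u/5-.5*0,40+v/5)); q.append((o+r*(52-o[2])/r[2])[:2])
q=np.array(q); print(q.round(1)); c=q.mean(0); e=(q[1]-q[0])+(q[3]-q[2]); l=(q[2]-q[0])+(q[3]-q[1]); print(c, np.linalg.norm(e)/2,np.linalg.norm(l)/2)
print('y dir ang',np.degrees(np.arctan2(e[1],e[0]))-90,'x ang',np.degrees(np.arctan2(l[1],l[0])))
# plug tip
o,r=ray(d,(270+275/5,40+75/5)); print('tip top', (o+r*(41-o[2])/r[2])[:2])
```

```text
[[ 472.4 -124.6]
 [ 454.6  -82.2]
 [ 502.1 -111.9]
 [ 484.   -68.9]]
[478.25372592 -96.90888998] 46.336497768504415 32.314553498813936
y dir ang 22.7738618298429 x ang 23.68390892794589
tip top [ 421.73115588 -120.91890692]
```

Run:
```python
from h import *
a=np.radians(23)
go([483,-95,80],[-np.cos(a),-np.sin(a)])
```

```text
loc m [0.052  0.0059 0.1386] roll -0.0221 dist 0.14817091811293936 t 3.225
```

Call:
step_arm([
  [[0.052,0.006,0.06],-0.022],
  [[0.052,0.006,0.1],-0.022],
  [[0.052,0.006,0.14],-0.022],
  [[0.052,0.006,0.14],-0.022],
], fingers=0.5, force=20)

```text
time: 3.72
tcp_pos: [482.2, -93.6, 77.5]
orientation: [[-0.92, -0.392, 0.006], [-0.392, 0.92, 0.0], [-0.005, -0.002, -1.0]]
contact_force: [0.1, 0.5, 0.5]
width: 0.76
```

Run:
```python
from h import *
a=np.radians(23)
st(); go([483,-95,10],[-np.cos(a),-np.sin(a)]); d=grab('wrist','w5')
```

```text
t 3.73 tcp [482.2 -93.6  77.5] F [0.1 0.5 0.5] M [ 0.04 -0.02 -0.04] w 0.76 q [-0.38  0.15  0.52  2.04 -0.09  0.97  2.16]
[[-0.92, -0.392, 0.006], [-0.392, 0.92, 0.0], [-0.005, -0.002, -1.0]]
loc m [ 0.0002 -0.0015  0.0675] roll 0.0018 dist 0.06750240477581668 t 3.725
```

View pics/w5.png

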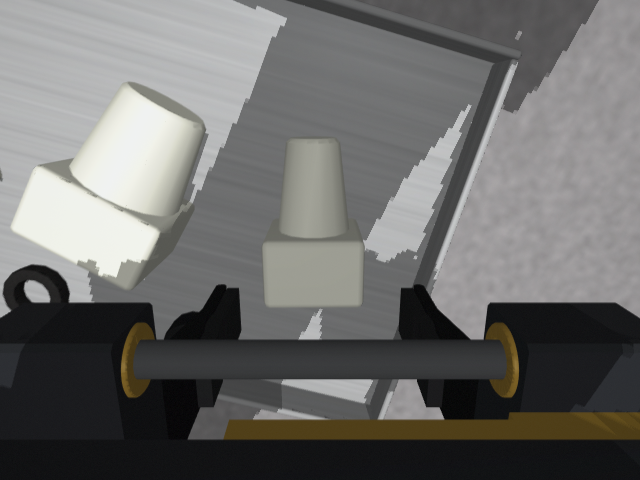

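Call:
step_arm([
  [[0,-0.002,0.035],0],
  [[0,-0.002,0.062],0],
  [[0,-0.002,0.067],0],
  [[0,-0.002,0.067],0],
])

```text
time: 4.28
tcp_pos: [486.4, -95.7, 13.9]
orientation: [[-0.92, -0.393, 0.011], [-0.393, 0.92, 0.0], [-0.01, -0.004, -1.0]]
contact_force: [0.1, -0.5, 1.0]
width: 0.755
```

Run:
```python
from h import *
a=np.radians(23)
st(); go([483,-95,10],[-np.cos(a),-np.sin(a)]); d=grab('wrist','w6')
```

```text
t 4.28 tcp [486.4 -95.7  13.9] F [ 0.1 -0.5  1. ] M [ 0.03 -0.    0.02] w 0.755 q [-0.35  0.26  0.51  2.08 -0.17  0.83  2.23]
[[-0.92, -0.393, 0.011], [-0.393, 0.92, 0.0], [-0.01, -0.004, -1.0]]
loc m [0.0029 0.002  0.0039] roll 0.0019 dist 0.005248288088597251 t 4.275
```

View pics/w6.png

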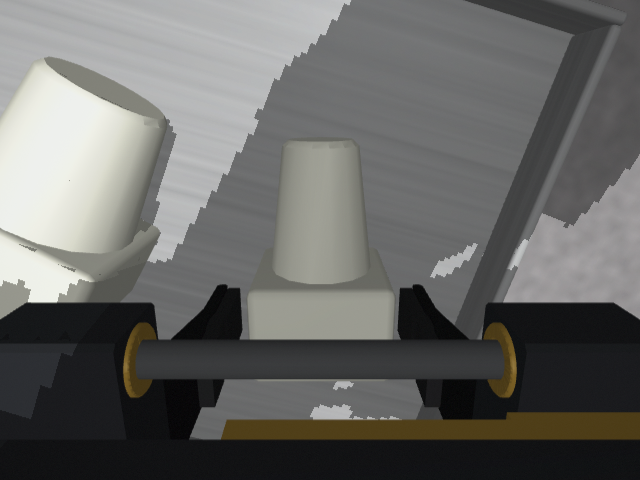

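Call:
step_arm([
  [[0.003,0.0,0.004],0],
  [[0.003,0.0,0.004],0],
])

```text
time: 4.58
tcp_pos: [484.0, -97.0, 10.5]
orientation: [[-0.92, -0.392, 0.012], [-0.392, 0.92, 0.001], [-0.011, -0.004, -1.0]]
contact_force: [-0.8, -0.3, 0.4]
width: 0.751
```

Call:
step_arm([
  [[0,0,0],0],
  [[0,0,0],0],
  [[0,0,0],0],
  [[0,0,0],0],
  [[0,0,0],0],
], fingers=-1, force=20)

```text
time: 5.2
tcp_pos: [484.0, -97.0, 10.6]
orientation: [[-0.92, -0.392, 0.012], [-0.392, 0.92, 0.001], [-0.011, -0.004, -1.0]]
contact_force: [0.1, 1.8, 2.8]
width: 0.548
```

Run:
```python
from h import *
st()
```

```text
t 5.2 tcp [484.  -97.   10.6] F [0.1 1.8 2.8] M [0.22 0.28 0.  ] w 0.548 q [-0.35  0.26  0.51  2.09 -0.17  0.82  2.24]
[[-0.92, -0.392, 0.012], [-0.392, 0.92, 0.001], [-0.011, -0.004, -1.0]]
```

Call:
step_arm([
  [[0,0,-0.03],0],
  [[0,0,-0.08],0],
  [[0,0,-0.13],0],
  [[0,0,-0.13],0],
])

```text
time: 5.7
tcp_pos: [484.8, -97.4, 144.0]
orientation: [[-0.92, -0.392, 0.018], [-0.392, 0.92, 0.001], [-0.018, -0.006, -1.0]]
contact_force: [0.8, -0.6, -2.2]
width: 0.549
```

Run:
```python
from h import *
st(); d=grab('wrist','w7')
hp=np.array([np.cos(-.8),np.sin(-.8)]); C=np.array([573.2,163.1]); p=C+95*hp; print(p)
go([*p,140],-hp)
```

```text
t 5.7 tcp [484.8 -97.4 144. ] F [ 0.8 -0.6 -2.2] M [ 0.06  0.02 -0.03] w 0.549 q [-0.41  0.05  0.54  1.97 -0.04  1.1   2.12]
[[-0.92, -0.392, 0.018], [-0.392, 0.92, 0.001], [-0.018, -0.006, -1.0]]
[639.38713739  94.95117136]
loc m [-0.2188  0.1154  0.0043] roll 1.2033 dist 0.2473709588074002 t 5.75
```

View pics/w7.png

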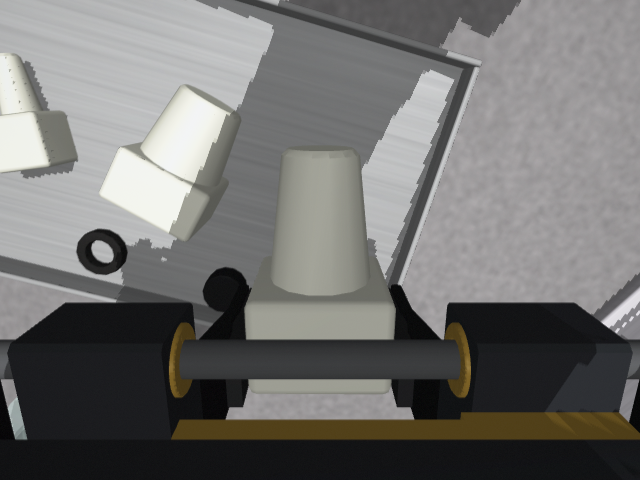

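Call:
step_arm([
  [[0,0,0],0.2],
  [[-0.03,0.015,0.0],0.4],
  [[-0.08,0.04,0.0],0.6],
  [[-0.12,0.06,0.0],0.8],
  [[-0.16,0.085,0.0],1.0],
])

```text
time: 6.38
tcp_pos: [597.1, 44.5, 141.4]
orientation: [[-0.857, 0.515, 0.012], [0.515, 0.857, 0.0], [-0.01, 0.006, -1.0]]
contact_force: [-0.3, -0.9, -0.9]
width: 0.547
```

Run:
```python
from h import *
st()
hp=np.array([np.cos(-.8),np.sin(-.8)]); C=np.array([573.2,163.1]); p=C+95*hp
go([*p,140],-hp)
```

```text
t 6.38 tcp [597.1  44.5 141.4] F [-0.3 -0.9 -0.9] M [-0.06  0.01 -0.06] w 0.547 q [-0.58  0.3   0.52  1.73 -0.16  1.14  1.01]
[[-0.857, 0.515, 0.012], [0.515, 0.857, 0.0], [-0.01, 0.006, -1.0]]
loc m [-0.0103  0.065   0.0019] roll 0.2587 dist 0.06582251172767165 t 6.375
```

Call:
step_arm([
  [[-0.01,0.03,0.002],0.13],
  [[-0.01,0.065,0.002],0.259],
  [[-0.01,0.065,0.002],0.259],
  [[-0.01,0.065,0.002],0.259],
])

```text
time: 6.88
tcp_pos: [638.2, 94.3, 138.0]
orientation: [[-0.697, 0.717, 0.01], [0.717, 0.697, -0.001], [-0.008, 0.006, -1.0]]
contact_force: [-0.2, -1.2, -0.3]
width: 0.55
```

Run:
```python
from h import *
st()
hp=np.array([np.cos(-.8),np.sin(-.8)]); C=np.array([573.2,163.1]); p=C+95*hp
go([*p,96],-hp)
d=grab('side','s1'); cv2.imwrite('pics/s1_c.png',cv2.resize(d['img'][60:300,160:460],None,fx=2.5,fy=2.5))
d=grab('scene','c1'); cv2.imwrite('pics/c1_c.png',cv2.resize(d['img'][150:380,280:520],None,fx=2.5,fy=2.5))
```

```text
t 6.88 tcp [638.2  94.3 138. ] F [-0.2 -1.2 -0.3] M [-0.06  0.03  0.01] w 0.55 q [-0.63  0.4   0.54  1.61 -0.22  1.17  0.72]
[[-0.697, 0.717, 0.01], [0.717, 0.697, -0.001], [-0.008, 0.006, -1.0]]
loc m [-0.      0.0011  0.042 ] roll 0.0005 dist 0.042023300748779746 t 6.875
```

View pics/s1_c.png

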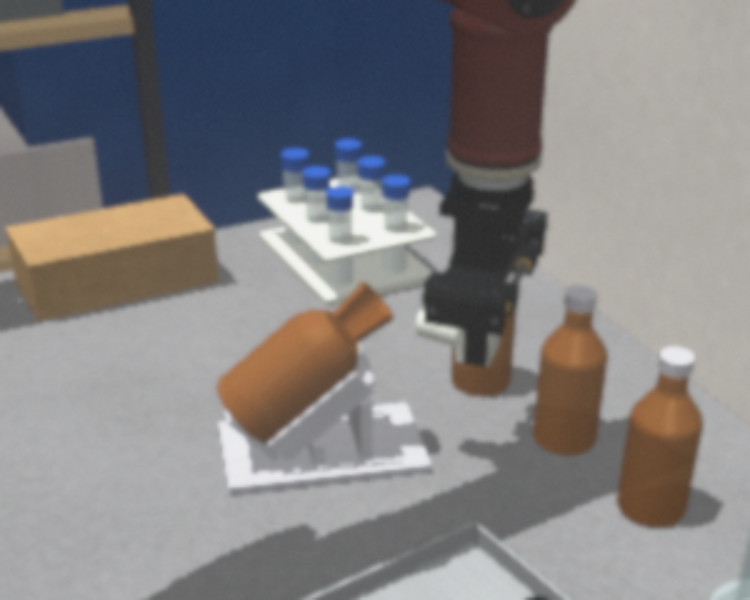

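View pics/c1_c.png

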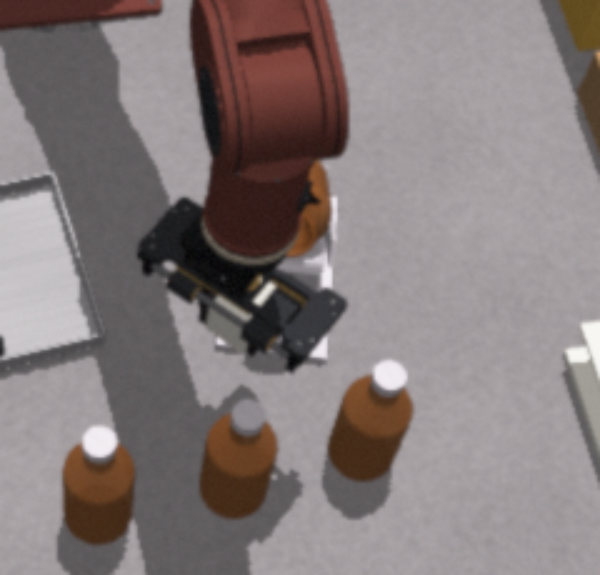

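Call:
step_arm([
  [[0,0.001,0.025],0],
  [[0,0.001,0.042],0],
  [[0,0.001,0.042],0],
], force=12)

```text
time: 7.35
tcp_pos: [638.5, 93.8, 95.6]
orientation: [[-0.696, 0.718, 0.008], [0.718, 0.696, -0.001], [-0.007, 0.005, -1.0]]
contact_force: [-0.0, -0.8, -0.4]
width: 0.551
```

Run:
```python
from h import *
st()
hp=np.array([np.cos(-.8),np.sin(-.8)]); C=np.array([573.2,163.1]); p=C+53*hp
go([*p,95],-hp)
```

```text
t 7.35 tcp [638.5  93.8  95.6] F [-0.  -0.8 -0.4] M [-0.03 -0.02  0.04] w 0.551 q [-0.62  0.45  0.52  1.65 -0.24  1.1   0.74]
[[-0.696, 0.718, 0.008], [0.718, 0.696, -0.001], [-0.007, 0.005, -1.0]]
loc m [0.0422 0.0014 0.0003] roll -0.0015 dist 0.042226945179897196 t 7.35
```

Call:
step_arm([
  [[0.02,0.001,0],0],
  [[0.035,0.001,0],0],
  [[0.042,0.001,0.0],0],
  [[0.042,0.001,0.0],0],
])

```text
time: 7.85
tcp_pos: [609.7, 125.7, 95.8]
orientation: [[-0.697, 0.717, 0.009], [0.717, 0.697, -0.001], [-0.006, 0.006, -1.0]]
contact_force: [-0.2, -0.4, 0.1]
width: 0.558
```

Run:
```python
from h import *
st()
hp=np.array([np.cos(-.8),np.sin(-.8)]); C=np.array([573.2,163.1]); p=C+53*hp
go([*p,156],-hp)
d=grab('wrist','w8')
```

```text
t 7.85 tcp [609.7 125.7  95.8] F [-0.2 -0.4  0.1] M [-0.11  0.    0.01] w 0.558 q [-0.69  0.4   0.52  1.71 -0.22  1.08  0.67]
[[-0.697, 0.717, 0.009], [0.717, 0.697, -0.001], [-0.006, 0.006, -1.0]]
loc m [-0.0012  0.0002 -0.0602] roll 0.0001 dist 0.06019980492463905 t 7.85
```

View pics/w8.png

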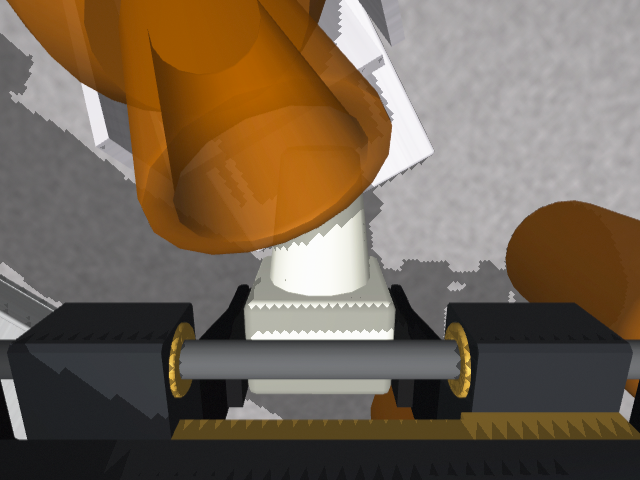

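Call:
step_arm([
  [[-0.001,0,-0.008],0],
  [[-0.001,0,-0.016],0],
  [[-0.001,0,-0.024],0],
  [[-0.001,0,-0.032],0],
])

```text
time: 8.4
tcp_pos: [610.9, 123.8, 128.3]
orientation: [[-0.696, 0.718, 0.01], [0.718, 0.696, -0.001], [-0.008, 0.006, -1.0]]
contact_force: [1.8, -0.7, -4.3]
width: 0.55
```

Run:
```python
from h import *
st()
d=grab('wrist','w9')
```

```text
t 8.4 tcp [610.9 123.8 128.3] F [ 1.8 -0.7 -4.3] M [-0.32 -0.66 -0.06] w 0.55 q [-0.7   0.37  0.53  1.68 -0.2   1.14  0.66]
[[-0.696, 0.718, 0.01], [0.718, 0.696, -0.001], [-0.008, 0.006, -1.0]]
```

View pics/w9.png

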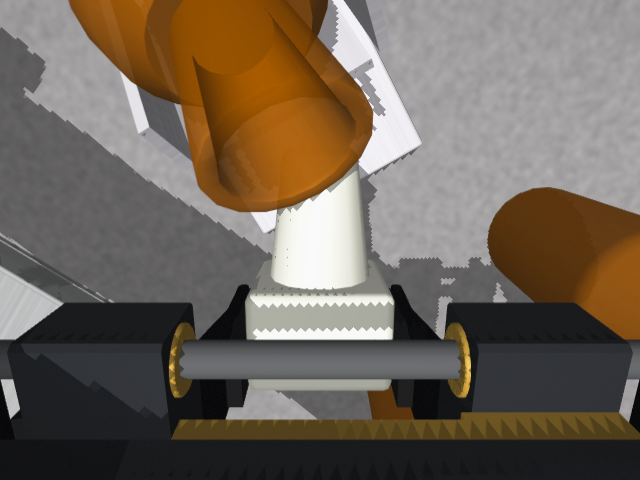

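Call:
step_arm([
  [[0,0,-0.008],0],
  [[0,0,-0.016],0],
  [[0,0,-0.024],0],
  [[0,0,-0.028],0],
])

```text
time: 8.95
tcp_pos: [611.0, 124.1, 158.0]
orientation: [[-0.696, 0.718, 0.011], [0.718, 0.696, -0.001], [-0.008, 0.007, -1.0]]
contact_force: [0.7, 0.3, -3.5]
width: 0.547
```

Run:
```python
from h import *
st()
d=grab('wrist','w10')
d=grab('side','s2'); cv2.imwrite('pics/s2_c.png',cv2.resize(d['img'][100:240,270:410],None,fx=4,fy=4,interpolation=cv2.INTER_CUBIC))
```

```text
t 8.95 tcp [611.  124.1 158. ] F [ 0.7  0.3 -3.5] M [-0.02 -0.34 -0.04] w 0.547 q [-0.71  0.34  0.54  1.65 -0.18  1.19  0.64]
[[-0.696, 0.718, 0.011], [0.718, 0.696, -0.001], [-0.008, 0.007, -1.0]]
```

View pics/w10.png

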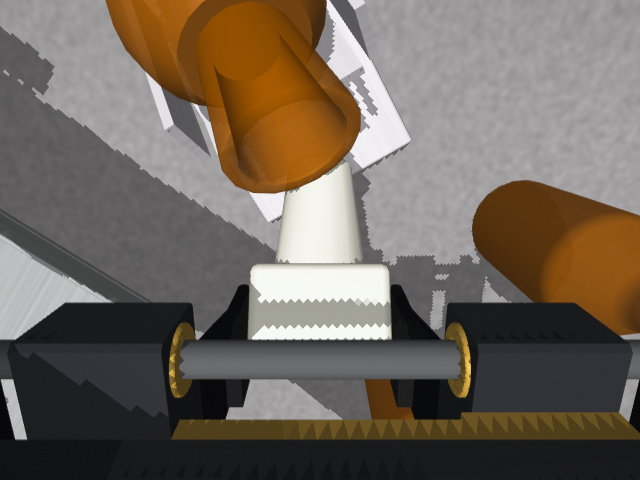

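View pics/s2_c.png

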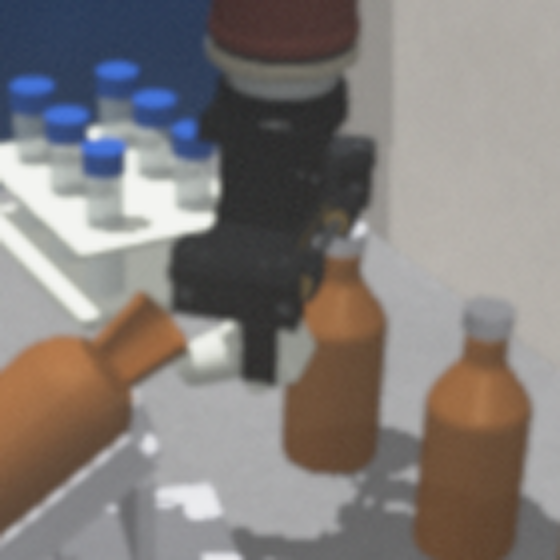

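```bash
cat >> h.py <<'E'
def predrow(d,th,off=6,dz=0):
    # points in (rear s, up z) relative to grasp; off: grasp is off mm to the rear of head centre
    c,s=np.cos(th),np.sin(th); f=240/np.tan(np.radians(d['fovy']/2)); T=np.linalg.inv(d['mount'])
    out=[]
    for a,b in ((-(17+off),24),(17-off,24),(-(62+off),13),(-(62+off),-13),(-(17+off),18)):
        ss,zz=c*a-s*b, s*a+c*b
        p=T@np.array([-ss,0,-19-zz-dz,1]); out.append(d['cy']+f*p[1]/p[2])
    return np.round(out,1)
E
python3 - <<'E'
from h import *
for t in ('w7','w8','w9','w10'):
    d=load(t); print(t)
    for th in ((0,5) if t in('w7','w8') else (0,10,15,20,25,30,35,40)): print(th,predrow(d,np.radians(th)))
E
```

```text
w7
0 [302.  397.5 148.5 142.7 294. ]
5 [293.2 393.6 144.1 145.4 287.2]
w8
0 [304.7 399.7 151.6 145.2 296.6]
5 [295.9 395.8 147.  147.8 289.7]
w9
0 [304.7 399.7 151.6 145.2 296.6]
10 [287.5 391.3 144.5 151.7 283.4]
15 [279.8 386.2 143.7 156.5 277.6]
20 [272.8 380.5 144.6 162.3 272.5]
25 [266.6 374.4 146.8 168.8 268.1]
30 [261.1 367.8 150.3 176.  264.3]
35 [256.4 360.8 154.8 183.8 261.2]
40 [252.5 353.6 160.3 192.  258.7]
w10
0 [304.7 399.7 151.5 145.2 296.6]
10 [287.5 391.3 144.5 151.7 283.4]
15 [279.8 386.2 143.7 156.5 277.6]
20 [272.8 380.5 144.6 162.3 272.5]
25 [266.6 374.4 146.8 168.8 268.1]
30 [261.1 367.8 150.3 176.  264.3]
35 [256.4 360.8 154.8 183.8 261.2]
40 [252.5 353.6 160.3 192.  258.7]
```

Call:
step_arm([
  [[0,0,-0.006],0],
  [[0,0,-0.012],0],
  [[0,0,-0.014],0],
])

```text
time: 9.43
tcp_pos: [611.3, 124.0, 172.6]
orientation: [[-0.696, 0.718, 0.012], [0.718, 0.696, -0.0], [-0.009, 0.008, -1.0]]
contact_force: [1.3, 0.8, -2.5]
width: 0.552
```

Run:
```python
from h import *
st()
d=grab('wrist','w11')
```

```text
t 9.43 tcp [611.3 124.  172.6] F [ 1.3  0.8 -2.5] M [-0.08 -0.38 -0.04] w 0.552 q [-0.71  0.33  0.54  1.63 -0.18  1.22  0.64]
[[-0.696, 0.718, 0.012], [0.718, 0.696, -0.0], [-0.009, 0.008, -1.0]]
```

View pics/w11.png

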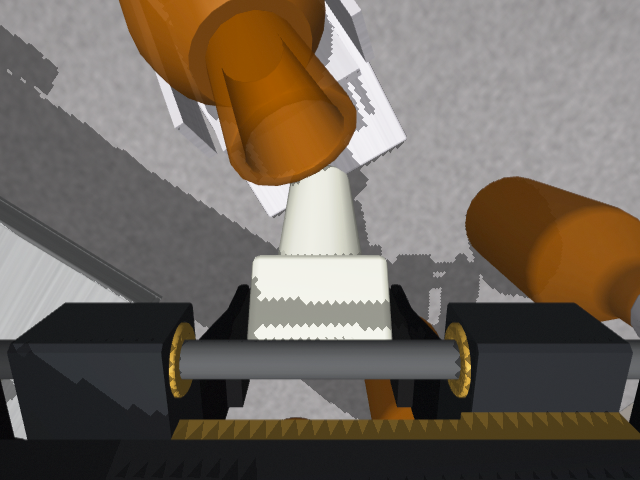

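Call:
step_arm([
  [[0,0,-0.004],0],
  [[0,0,-0.004],0],
  [[-0.02,0,-0.004],0],
  [[-0.04,0,-0.02],0],
])

```text
time: 9.98
tcp_pos: [639.0, 94.0, 192.1]
orientation: [[-0.696, 0.718, 0.01], [0.718, 0.696, -0.001], [-0.008, 0.006, -1.0]]
contact_force: [0.3, 0.4, -0.5]
width: 0.556
```

Run:
```python
from h import *
st()
d=grab('wrist','w12')
cv2.imwrite('pics/w12_c.png',cv2.resize(d['img'][100:420,180:460],None,fx=2,fy=1.8,interpolation=cv2.INTER_CUBIC))
```

```text
t 9.97 tcp [639.   94.  192.1] F [ 0.3  0.4 -0.5] M [-0.1   0.02 -0.02] w 0.556 q [-0.65  0.37  0.56  1.55 -0.2   1.27  0.71]
[[-0.696, 0.718, 0.01], [0.718, 0.696, -0.001], [-0.008, 0.006, -1.0]]
```

View pics/w12.png

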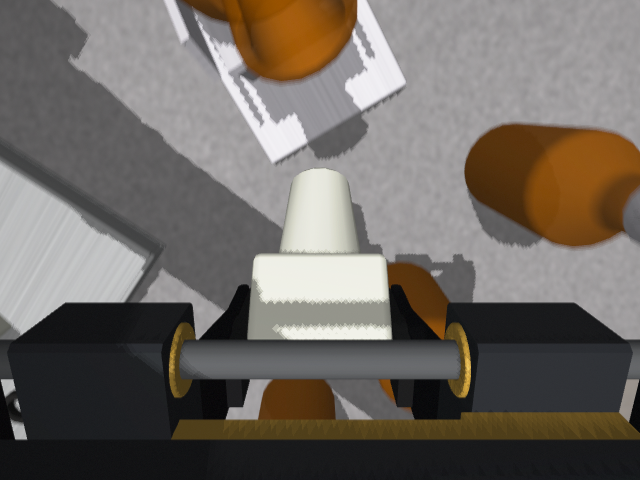

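Run:
```python
from h import *
from scipy.optimize import fsolve
d=load('w12')
g=cv2.cvtColor(d['img'],cv2.COLOR_BGR2GRAY); print(g[160:175,320],g[245:262,320])
for dz in (-3,0,3):
    x=fsolve(lambda x:predrow(d,x[0],x[1],dz)[[0,2]]-[253.5,168],[.7,6]); 
    print(dz,np.degrees(x[0]),x[1])
print('w7 fits'); 
for dz in (-3,0,3):
    x=fsolve(lambda x:predrow(load('w7'),x[0],x[1],dz)[[0,2]]-[302,149],[.0,6]); print(dz,np.degrees(x[0]),x[1])
```

```text
[158 159 160 160 161 162 163 155 184 228 231 231 231 231 231] [230 230 229 229 229 229 202 196 158 169 193 217 233 237 237 238 238]
-3 43.42488497255355 3.7337669015229222
0 44.05265781126933 4.593000326112266
3 44.70147133770236 5.516962821719919
w7 fits
-3 -3.085309080196853 6.57395020328173
0 -0.12316665883265394 5.982350011001555
3 4.251912914517763 4.8955218083308845<stdin>:10: RuntimeWarning: The iteration is not making good progress, as measured by the 
 improvement from the last ten iterations.
```

```bash
cat >> h.py <<'E'
m=np.array([557.8,167.5,168.]); hd=-0.28; el=np.radians(40)
h=np.array([np.cos(hd),np.sin(hd),0]); ax=np.cos(el)*h+np.array([0,0,np.sin(el)]); up=-np.sin(el)*h+np.array([0,0,np.cos(el)])
def tgt(L,u): # TCP for shoulder L mm out, u mm along up
    return m+ax*(L+22)+up*u-np.array([0,0,19])
E
python3 - <<'E'
from h import *
for L in (80,53): 
    print(tgt(L,4).round(1)); go(tgt(L,4),-h[:2])
E
```

```text
[630.4 146.6 217.6]
loc m [ 0.0477  0.0307 -0.0227] roll -0.5243 dist 0.06109203784780109 t 10.025
[610.5 152.3 200.3]
loc m [ 0.0658  0.0202 -0.0057] roll -0.5243 dist 0.06904484428155053 t 10.025
```

Call:
step_arm([
  [[0.0,0.005,-0.023],-0.13],
  [[0.02,0.02,-0.023],-0.3],
  [[0.04,0.03,-0.023],-0.45],
  [[0.047,0.03,-0.023],-0.524],
  [[0.047,0.03,-0.023],-0.524],
], force=15)

```text
time: 10.65
tcp_pos: [630.5, 145.6, 217.7]
orientation: [[-0.961, 0.277, 0.014], [0.277, 0.961, -0.002], [-0.014, 0.002, -1.0]]
contact_force: [0.0, -0.9, -0.4]
width: 0.55
```

Run:
```python
from h import *
st(); go(tgt(80,4),-h[:2])
d=grab('wrist','w13')
d=grab('side','s3'); cv2.imwrite('pics/s3_c.png',cv2.resize(d['img'][100:240,270:410],None,fx=4,fy=4,interpolation=cv2.INTER_CUBIC))
```

```text
t 10.65 tcp [630.5 145.6 217.7] F [ 0.  -0.9 -0.4] M [-0.02  0.    0.01] w 0.55 q [-0.65  0.34  0.45  1.51 -0.15  1.31  1.11]
[[-0.961, 0.277, 0.014], [0.277, 0.961, -0.002], [-0.014, 0.002, -1.0]]
loc m [0.0003 0.001  0.    ] roll -0.0005 dist 0.0010403179205812692 t 10.65
```

View pics/w13.png

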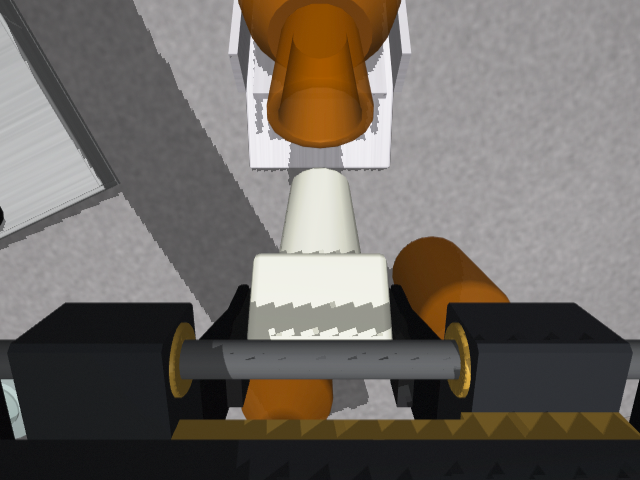

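View pics/s3_c.png

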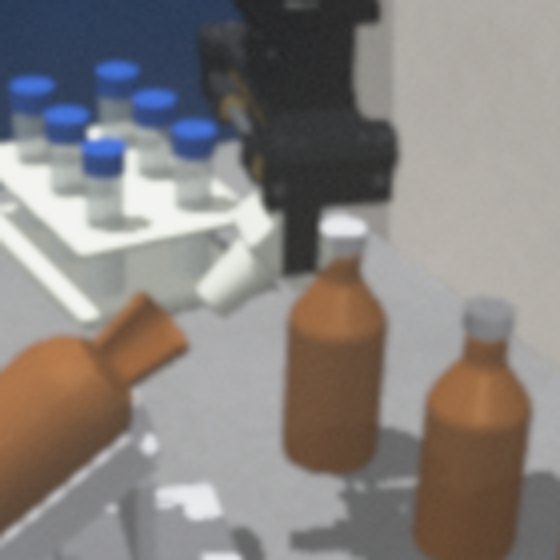

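Call:
step_arm([
  [[0.009,0.001,0.008],0],
  [[0.018,0.001,0.016],0],
  [[0.024,0.001,0.021],0],
  [[0.024,0.001,0.021],0],
])

```text
time: 11.25
tcp_pos: [610.4, 151.4, 198.1]
orientation: [[-0.96, 0.28, 0.021], [0.28, 0.96, -0.002], [-0.021, 0.004, -1.0]]
contact_force: [7.7, -2.5, 4.7]
width: 0.552
```

Run:
```python
from h import *
st(); go(tgt(48,4),-h[:2]); go(tgt(30,3),-h[:2])
d=grab('wrist','w14')
d=grab('side','s4'); cv2.imwrite('pics/s4_c.png',cv2.resize(d['img'][100:240,270:410],None,fx=4,fy=4,interpolation=cv2.INTER_CUBIC))
```

```text
t 11.25 tcp [610.4 151.4 198.1] F [ 7.7 -2.5  4.7] M [-0.61 -1.7   0.01] w 0.552 q [-0.68  0.3   0.45  1.59 -0.13  1.26  1.07]
[[-0.96, 0.28, 0.021], [0.28, 0.96, -0.002], [-0.021, 0.004, -1.0]]
loc m [0.004  0.0009 0.001 ] roll -0.0042 dist 0.004179705653906672 t 11.25
loc m [0.0174 0.0008 0.013 ] roll -0.0042 dist 0.021729853198870996 t 11.25
```

View pics/w14.png

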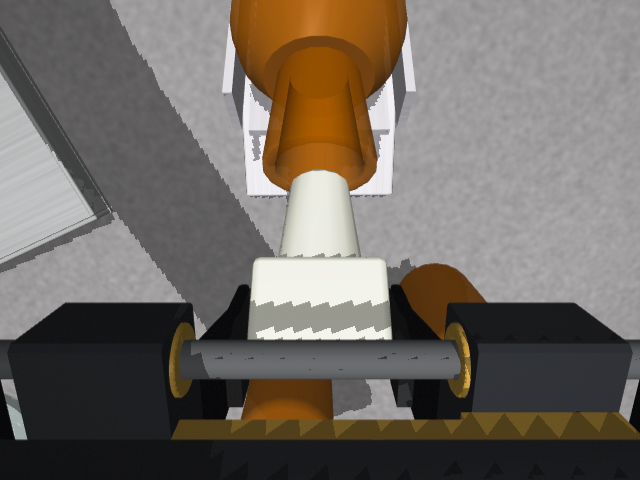

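View pics/s4_c.png

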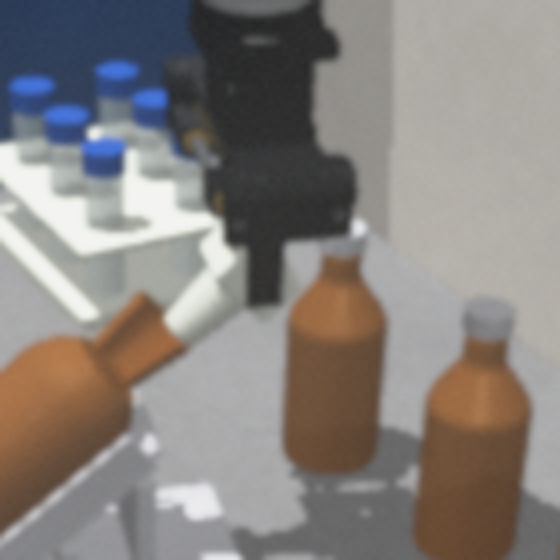

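Call:
step_arm([
  [[-0.004,0,-0.004],0],
  [[0.0005,0.001,-0.0095],0],
  [[0.0005,0.001,-0.0095],0],
])

```text
time: 11.72
tcp_pos: [609.6, 153.2, 207.8]
orientation: [[-0.96, 0.28, 0.021], [0.28, 0.96, -0.002], [-0.02, 0.004, -1.0]]
contact_force: [1.4, -0.9, -1.5]
width: 0.556
```

```bash
cat >> h.py <<'E'
def LU():
    s=read_state(); G=np.array(s['tcp_pos'])-19*np.array(s['orientation']).reshape(3,3)[:,2]; q=G-m; print('L',round(q@ax-22,1),'u',round(q@up,1),'lat',round(q@np.cross(up,ax),1),'Fax',round(np.array(s['contact_force'])@ax,1),'Fup',round(np.array(s['contact_force'])@up,1))
E
python3 - <<'E'
from h import *
st(); LU(); go(tgt(48,8),-h[:2])
d=grab('wrist','w15')
d=grab('side','s5'); cv2.imwrite('pics/s5_c.png',cv2.resize(d['img'][130:230,270:370],None,fx=6,fy=6,interpolation=cv2.INTER_CUBIC))
E
```

```text
t 11.72 tcp [609.6 153.2 207.8] F [ 1.4 -0.9 -1.5] M [-0.   -0.01  0.02] w 0.556 q [-0.68  0.3   0.45  1.58 -0.13  1.28  1.07]
[[-0.96, 0.28, 0.021], [0.28, 0.96, -0.002], [-0.02, 0.004, -1.0]]
L 56.6 u 10.8 lat 0.5 Fax 0.3 Fup -2.2
loc m [ 0.0054 -0.0006  0.0076] roll -0.0036 dist 0.009291670871166063 t 11.725
```

View pics/s5_c.png

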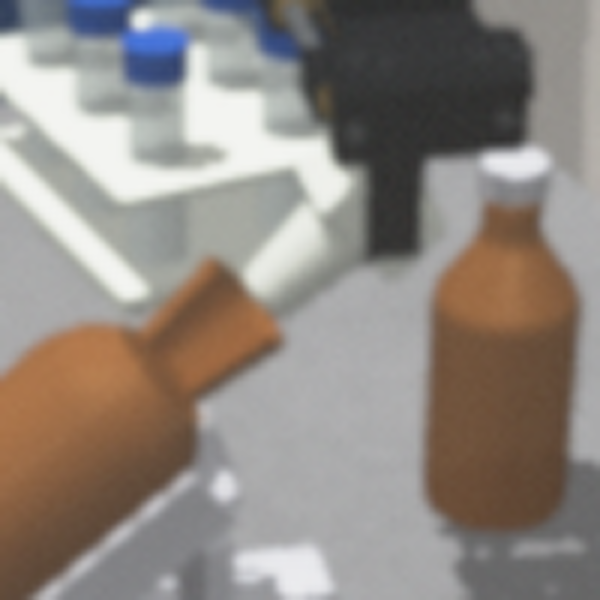

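View pics/w15.png

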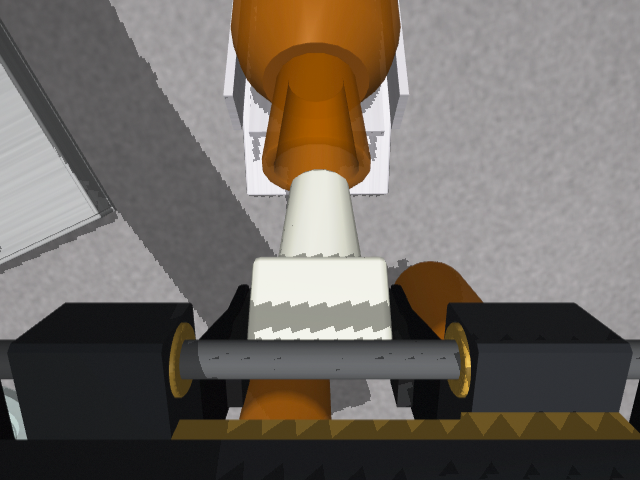

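Call:
step_arm([
  [[0.004,-0.0015,0.0035],0],
  [[0.008,-0.0015,0.007],0],
  [[0.012,-0.0015,0.01],0],
  [[0.012,-0.0015,0.01],0],
])

```text
time: 12.32
tcp_pos: [597.4, 155.0, 196.8]
orientation: [[-0.96, 0.28, 0.02], [0.28, 0.96, -0.002], [-0.019, 0.004, -1.0]]
contact_force: [0.9, 0.2, -0.6]
width: 0.549
```

Run:
```python
from h import *
st(); LU(); 
d=grab('wrist','w16')
d=grab('side','s6'); cv2.imwrite('pics/s6_c.png',cv2.resize(d['img'][130:230,270:370],None,fx=6,fy=6,interpolation=cv2.INTER_CUBIC))
```

```text
t 12.32 tcp [597.4 155.  196.8] F [ 0.9  0.2 -0.6] M [-0.04  0.03  0.02] w 0.549 q [-0.7   0.28  0.45  1.62 -0.12  1.25  1.06]
[[-0.96, 0.28, 0.02], [0.28, 0.96, -0.002], [-0.019, 0.004, -1.0]]
L 40.2 u 10.2 lat -1.1 Fax 0.2 Fup -1.0
```

View pics/s6_c.png

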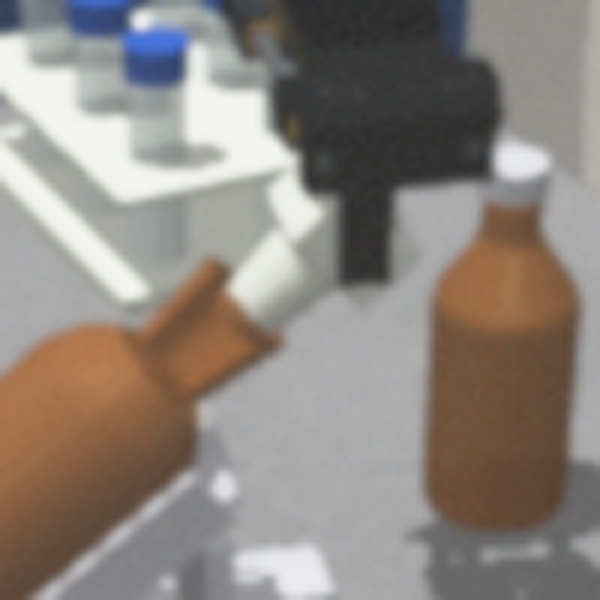

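View pics/w16.png

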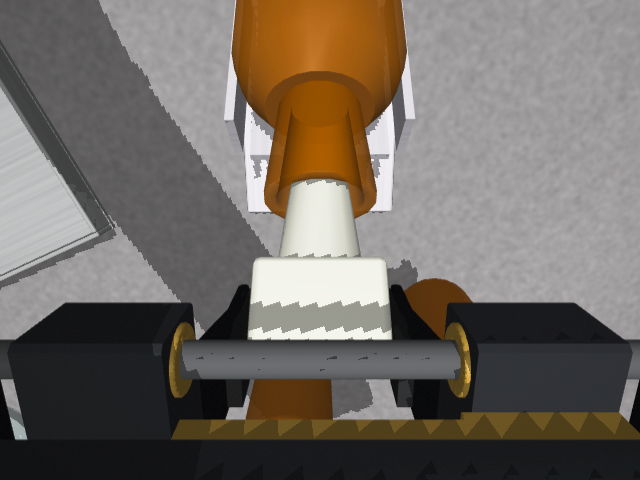

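Call:
step_arm([
  [[0.003,0,0.0035],0],
  [[0.006,0,0.0065],0],
  [[0.008,0,0.009],0],
  [[0.008,0,0.009],0],
])

```text
time: 12.92
tcp_pos: [590.1, 157.4, 187.9]
orientation: [[-0.96, 0.28, 0.02], [0.28, 0.96, -0.002], [-0.02, 0.004, -1.0]]
contact_force: [-1.3, 0.9, 1.5]
width: 0.548
```

Run:
```python
from h import *
st(); LU(); 
d=grab('wrist','w17')
d=grab('side','s7'); cv2.imwrite('pics/s7_c.png',cv2.resize(d['img'][130:230,270:370],None,fx=6,fy=6,interpolation=cv2.INTER_CUBIC))
```

```text
t 12.93 tcp [590.1 157.4 187.9] F [-1.3  0.9  1.5] M [ 0.23  0.45 -0.06] w 0.548 q [-0.7   0.27  0.44  1.65 -0.11  1.23  1.05]
[[-0.96, 0.28, 0.02], [0.28, 0.96, -0.002], [-0.02, 0.004, -1.0]]
L 28.6 u 8.3 lat -0.9 Fax -0.2 Fup 2.1
```

View pics/s7_c.png

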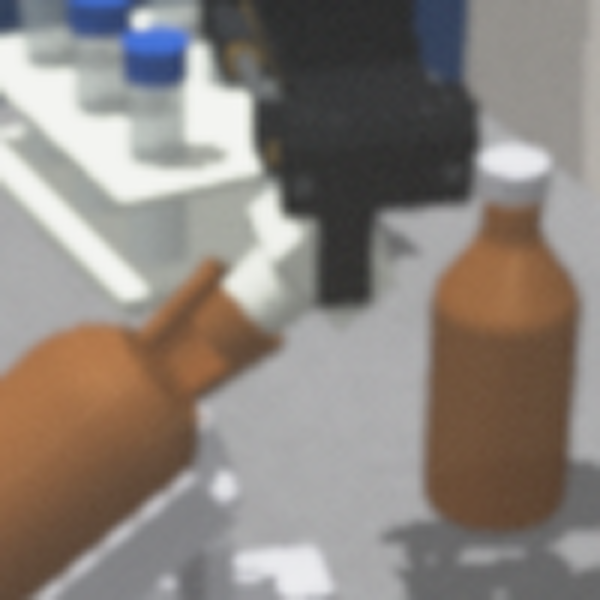

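Call:
step_arm([
  [[0.003,0,0.004],0],
  [[0.006,0,0.008],0],
  [[0.009,0,0.0115],0],
  [[0.009,0,0.0115],0],
])

```text
time: 13.52
tcp_pos: [581.9, 160.1, 176.7]
orientation: [[-0.96, 0.279, 0.021], [0.279, 0.96, -0.001], [-0.02, 0.005, -1.0]]
contact_force: [-1.6, 0.7, 6.8]
width: 0.552
```

Run:
```python
from h import *
st(); LU(); 
d=grab('wrist','w18')
d=grab('side','s8'); cv2.imwrite('pics/s8_c.png',cv2.resize(d['img'][130:230,270:370],None,fx=6,fy=6,interpolation=cv2.INTER_CUBIC))
```

```text
t 13.53 tcp [581.9 160.1 176.7] F [-1.6  0.7  6.8] M [0.17 0.44 0.01] w 0.552 q [-0.71  0.26  0.44  1.68 -0.11  1.2   1.04]
[[-0.96, 0.279, 0.021], [0.279, 0.96, -0.001], [-0.02, 0.005, -1.0]]
L 14.8 u 5.3 lat -0.5 Fax 3.1 Fup 6.3
```

View pics/s8_c.png

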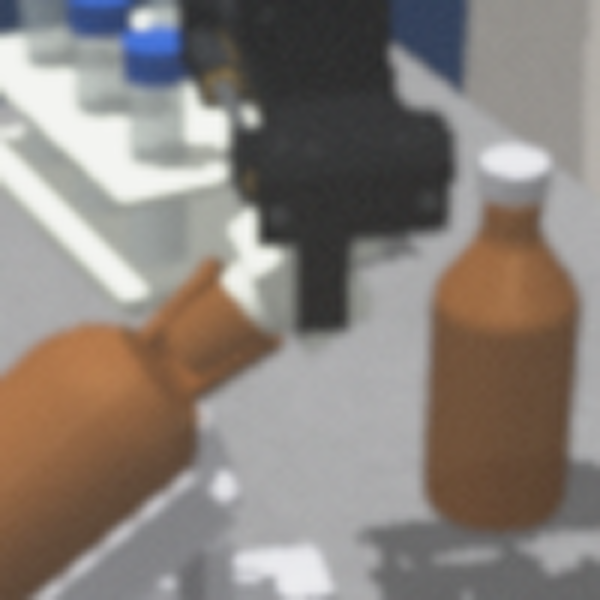

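View pics/w18.png

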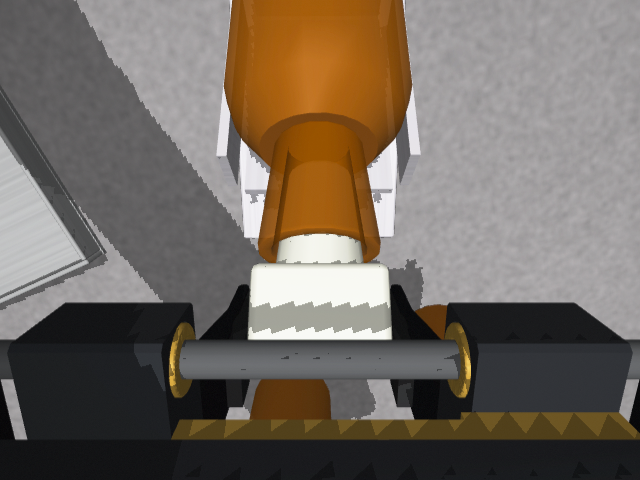

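Call:
step_arm([
  [[0.003,0,0.001],0],
  [[0.006,0,0.003],0],
  [[0.009,0,0.005],0],
  [[0.009,0,0.005],0],
])

```text
time: 14.12
tcp_pos: [576.0, 161.7, 173.5]
orientation: [[-0.959, 0.281, 0.027], [0.281, 0.96, -0.001], [-0.026, 0.007, -1.0]]
contact_force: [4.7, -3.0, 10.8]
width: 0.55
```

Run:
```python
from h import *
st(); LU(); 
d=grab('wrist','w19')
d=grab('side','s9'); cv2.imwrite('pics/s9_c.png',cv2.resize(d['img'][130:230,270:370],None,fx=6,fy=6,interpolation=cv2.INTER_CUBIC))
```

```text
t 14.12 tcp [576.  161.7 173.5] F [ 4.7 -3.  10.8] M [-0.74 -1.27  0.04] w 0.55 q [-0.72  0.25  0.44  1.7  -0.1   1.19  1.02]
[[-0.959, 0.281, 0.027], [0.281, 0.96, -0.001], [-0.026, 0.007, -1.0]]
L 8.0 u 6.8 lat -0.7 Fax 11.1 Fup 4.8
```

View pics/s9_c.png

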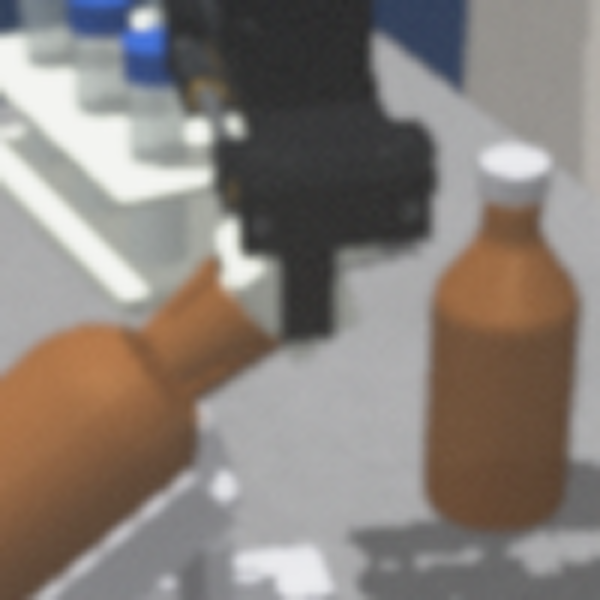

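View pics/w19.png

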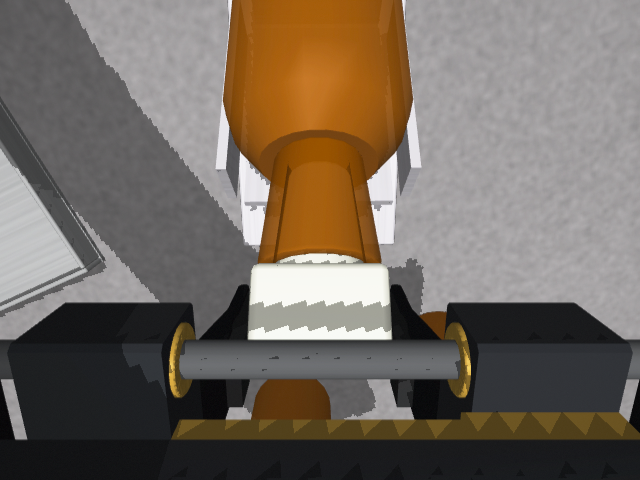

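Call:
step_arm([
  [[0.002,0,0.002],0],
  [[0.004,0,0.0035],0],
  [[0.005,0,0.004],0],
], force=30)

```text
time: 14.6
tcp_pos: [575.8, 161.7, 173.4]
orientation: [[-0.959, 0.282, 0.037], [0.283, 0.959, -0.0], [-0.035, 0.01, -0.999]]
contact_force: [8.4, -6.1, 22.2]
width: 0.554
```

Run:
```python
from h import *
st(); LU(); 
d=grab('wrist','w20'); cv2.imwrite('pics/w20_c.png',cv2.resize(d['img'][120:350,220:420],None,fx=3,fy=2.6,interpolation=cv2.INTER_CUBIC))
d=grab('side','s10'); cv2.imwrite('pics/s10_c.png',cv2.resize(d['img'][130:230,270:370],None,fx=6,fy=6,interpolation=cv2.INTER_CUBIC))
```

```text
t 14.6 tcp [575.8 161.7 173.4] F [ 8.4 -6.1 22.2] M [-1.33 -1.75  0.06] w 0.554 q [-0.73  0.24  0.44  1.71 -0.1   1.17  1.02]
[[-0.959, 0.282, 0.037], [0.283, 0.959, -0.0], [-0.035, 0.01, -0.999]]
L 7.6 u 7.0 lat -0.8 Fax 21.7 Fup 10.7
```

View pics/s10_c.png

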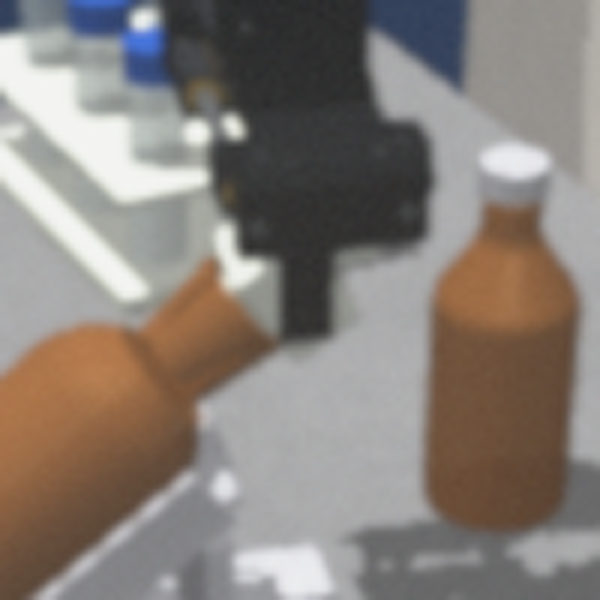

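View pics/w20_c.png

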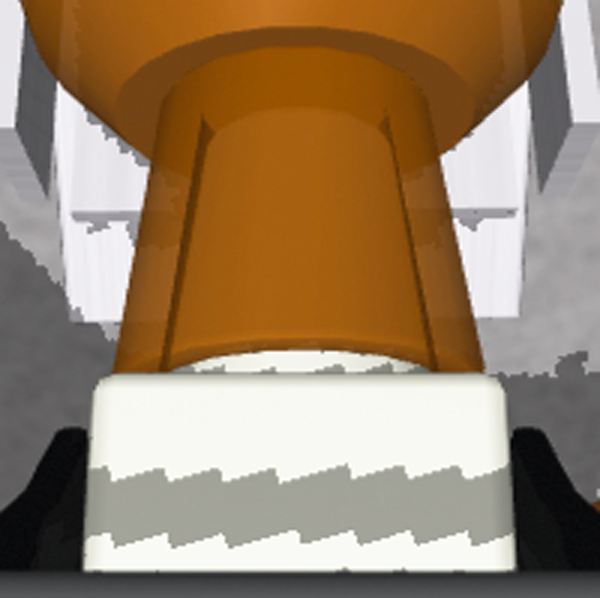

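Run:
```python
from h import *
for t in ('w7','w12','w16','w18','w19','w20'):
    d=load(t); d2={**d}; W=cloud(d2)
    r0,r1={'w7':(306,336)}.get(t,(270,334))
    P=W[r0:r1,262:378].reshape(-1,3); P=P[~np.isnan(P[:,0])]
    z0=np.median(P,0); 
    for _ in range(4):
        c=P.mean(0); n=np.linalg.svd(P-c,full_matrices=False)[2][2]; e=(P-c)@n; P=P[abs(e)<max(1.5,2*np.std(e))] if len(P)>50 else P
    n*=np.sign(n[2]); s=n@h; print(t,len(P),'normal',n.round(3),'pitch deg (world)',np.degrees(np.arctan2(-n@(-d['R'][:,0]),n[2])).round(1),'rms',np.std(e).round(2))
```

```text
w7 3420 normal [-0.032 -0.008  0.999] pitch deg (world) 0.9 rms 0.58
w12 7296 normal [-0.479  0.49   0.728] pitch deg (world) 43.0 rms 0.57
w16 7312 normal [-0.661  0.19   0.726] pitch deg (world) 42.8 rms 0.57
w18 7278 normal [-0.551  0.159  0.82 ] pitch deg (world) 34.2 rms 0.59
w19 7279 normal [-0.562  0.16   0.812] pitch deg (world) 34.7 rms 0.58
w20 7265 normal [-0.568  0.16   0.808] pitch deg (world) 34.8 rms 0.59
```

Call:
step_arm([
  [[0,0,-0.003],0],
  [[0,0,-0.006],0],
  [[0,0,-0.006],0],
], force=8)

```text
time: 15.08
tcp_pos: [575.1, 161.6, 178.9]
orientation: [[-0.959, 0.282, 0.036], [0.282, 0.959, -0.0], [-0.035, 0.01, -0.999]]
contact_force: [1.5, 0.0, -0.8]
width: 0.547
```

```bash
cat >> h.py <<'E'
def pitch(tag):
    d=grab('wrist',tag); P=cloud(d)[270:334,262:378].reshape(-1,3); P=P[~np.isnan(P[:,0])]
    for _ in range(4):
        c=P.mean(0); n=np.linalg.svd(P-c,full_matrices=False)[2][2]; e=(P-c)@n; P=P[abs(e)<max(1.5,2*np.std(e))]
    n*=np.sign(n[2]); print('pitch',np.degrees(np.arctan2(n@d['R'][:,0],n[2])).round(1),'yaw comp',np.degrees(n@d['R'][:,1]).round(1),'n',n.round(3))
    # head top face plane dist from mouth along up: expect 24 ; front edge
    print('top face height above axis at mouth',round((c-m)@n,1))
E
python3 - <<'E'
from h import *
st(); LU(); pitch('w21')
E
```

```text
t 15.07 tcp [575.1 161.6 178.9] F [ 1.5  0.  -0.8] M [-0.13 -0.19 -0.03] w 0.547 q [-0.73  0.24  0.44  1.71 -0.1   1.19  1.01]
[[-0.959, 0.282, 0.036], [0.282, 0.959, -0.0], [-0.035, 0.01, -0.999]]
L 10.7 u 11.6 lat -1.0 Fax 0.5 Fup -1.5
pitch 39.1 yaw comp 0.0 n [-0.623  0.176  0.762]
top face height above axis at mouth 32.8
```

View pics/w21.png

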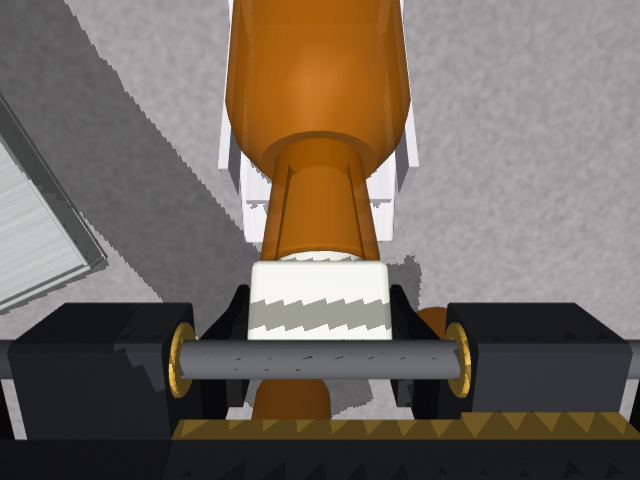

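Call:
step_arm([
  [[0.002,0,0.0025],0],
  [[0.004,0,0.0045],0],
  [[0.005,0,0.0055],0],
], force=15)

```text
time: 15.5
tcp_pos: [572.7, 162.6, 175.1]
orientation: [[-0.958, 0.283, 0.041], [0.283, 0.959, -0.0], [-0.039, 0.012, -0.999]]
contact_force: [4.8, -3.0, 13.7]
width: 0.552
```

Run:
```python
from h import *
st(); LU(); pitch('w22')
d=load('w22');cv2.imwrite('pics/w22_c.png',cv2.resize(d['img'][120:350,220:420],None,fx=3,fy=2.6,interpolation=cv2.INTER_CUBIC))
```

```text
t 15.5 tcp [572.7 162.6 175.1] F [ 4.8 -3.  13.7] M [-1.   -1.11  0.11] w 0.552 q [-0.73  0.23  0.44  1.72 -0.09  1.17  1.01]
[[-0.958, 0.283, 0.041], [0.283, 0.959, -0.0], [-0.039, 0.012, -0.999]]
L 6.2 u 10.4 lat -0.8 Fax 13.0 Fup 7.0
pitch 38.9 yaw comp 0.0 n [-0.622  0.174  0.764]
top face height above axis at mouth 31.7
```

View pics/w22_c.png

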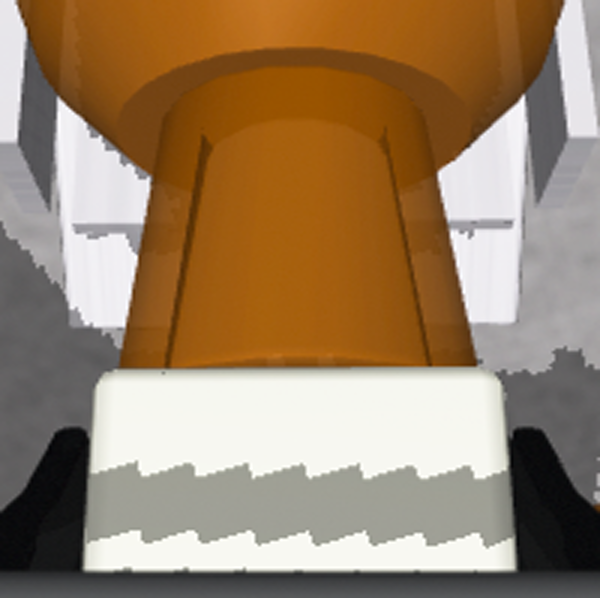

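Call:
step_arm([
  [[0.003,0,0.0015],0],
  [[0.005,0,0.0018],0],
  [[0.005,0,0.0018],0],
], force=30)

```text
time: 15.92
tcp_pos: [572.7, 162.6, 175.6]
orientation: [[-0.957, 0.284, 0.052], [0.284, 0.959, 0.0], [-0.049, 0.015, -0.999]]
contact_force: [15.3, -4.9, 3.2]
width: 0.549
```

Run:
```python
from h import *
st(); LU(); pitch('w23')
```

```text
t 15.93 tcp [572.7 162.6 175.6] F [15.3 -4.9  3.2] M [-0.99 -3.3   0.16] w 0.549 q [-0.74  0.22  0.44  1.73 -0.08  1.16  1.  ]
[[-0.957, 0.284, 0.052], [0.284, 0.959, 0.0], [-0.049, 0.015, -0.999]]
L 6.4 u 10.9 lat -0.8 Fax 14.3 Fup -7.9
pitch 39.1 yaw comp 0.0 n [-0.629  0.176  0.757]
top face height above axis at mouth 31.9
```

Call:
step_arm([
  [[0.0035,0,0.002],0],
  [[0.0045,0,0.003],0],
  [[0.0045,0,0.003],0],
])

```text
time: 16.35
tcp_pos: [572.8, 162.7, 175.6]
orientation: [[-0.956, 0.286, 0.061], [0.286, 0.958, 0.001], [-0.058, 0.018, -0.998]]
contact_force: [10.9, -5.4, 11.3]
width: 0.548
```

Run:
```python
from h import *
st(); LU(); pitch('w24')
```

```text
t 16.35 tcp [572.8 162.7 175.6] F [10.9 -5.4 11.3] M [-1.21 -2.06  0.1 ] w 0.548 q [-0.74  0.22  0.44  1.74 -0.08  1.15  0.99]
[[-0.956, 0.286, 0.061], [0.286, 0.958, 0.001], [-0.058, 0.018, -0.998]]
L 6.3 u 11.0 lat -0.8 Fax 16.5 Fup 0.9
pitch 38.9 yaw comp -0.1 n [-0.632  0.173  0.756]
top face height above axis at mouth 31.9
```

Call:
step_arm([
  [[0,0,0],0],
  [[0,0,0],0],
])

```text
time: 16.65
tcp_pos: [572.9, 162.7, 175.8]
orientation: [[-0.956, 0.285, 0.061], [0.286, 0.958, 0.001], [-0.059, 0.018, -0.998]]
contact_force: [1.8, -1.7, 3.4]
width: 0.551
```

Call:
step_arm([
  [[0,0,0],0],
  [[0,0,0],0],
  [[0,0,0],0],
  [[0,0,0],0],
], fingers=0.6)

```text
time: 17.15
tcp_pos: [572.7, 162.8, 175.6]
orientation: [[-0.956, 0.285, 0.061], [0.286, 0.958, 0.001], [-0.058, 0.018, -0.998]]
contact_force: [0.6, -0.0, 0.1]
width: 0.792
```

Run:
```python
from h import *
st(); LU(); pitch('w25')
```

```text
t 17.15 tcp [572.7 162.8 175.6] F [ 0.6 -0.   0.1] M [-0.03  0.04  0.  ] w 0.792 q [-0.74  0.22  0.44  1.74 -0.08  1.15  0.99]
[[-0.956, 0.285, 0.061], [0.286, 0.958, 0.001], [-0.058, 0.018, -0.998]]
L 6.2 u 11.0 lat -0.7 Fax 0.5 Fup -0.3
pitch 37.9 yaw comp -1.4 n [-0.626  0.146  0.766]
top face height above axis at mouth 30.7
```

View pics/w25.png

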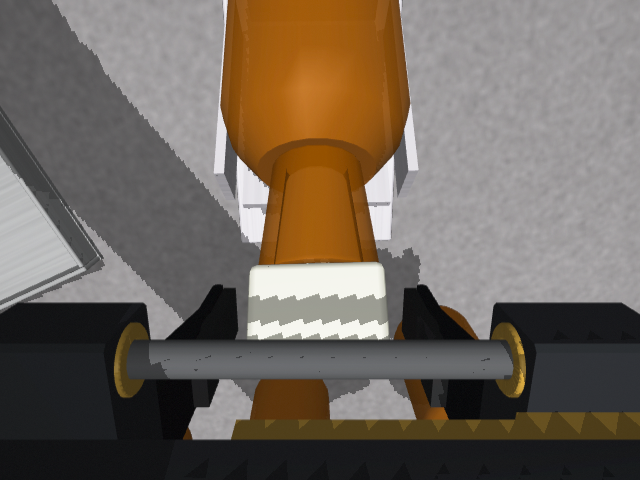

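Call:
step_arm([
  [[0,0,-0.02],0],
  [[0,0,-0.05],0],
  [[0,0,-0.08],0],
  [[0,0,-0.08],0],
])

```text
time: 17.7
tcp_pos: [569.0, 163.0, 258.1]
orientation: [[-0.956, 0.285, 0.065], [0.286, 0.958, 0.003], [-0.061, 0.021, -0.998]]
contact_force: [1.0, -0.2, -0.1]
width: 0.803
```

Run:
```python
from h import *
st(); d=grab('wrist','w26')
d=grab('side','s11'); cv2.imwrite('pics/s11_c.png',cv2.resize(d['img'][140:220,270:350],None,fx=7,fy=7,interpolation=cv2.INTER_CUBIC))
```

```text
t 17.7 tcp [569.  163.  258.1] F [ 1.  -0.2 -0.1] M [-0.02  0.08 -0.  ] w 0.803 q [-0.76  0.15  0.44  1.64 -0.05  1.31  0.97]
[[-0.956, 0.285, 0.065], [0.286, 0.958, 0.003], [-0.061, 0.021, -0.998]]
```

View pics/w26.png

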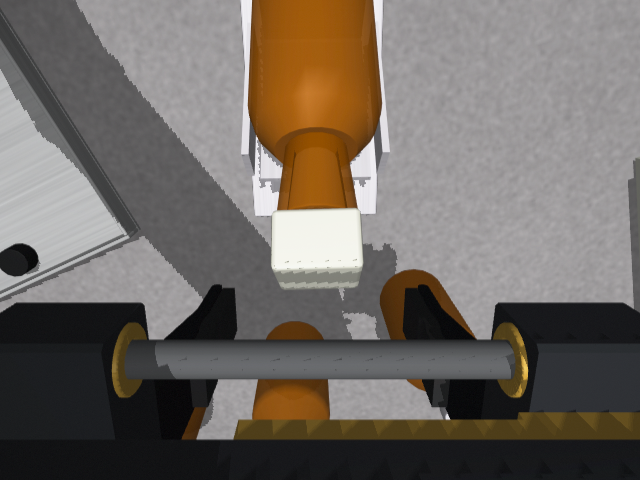

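View pics/s11_c.png

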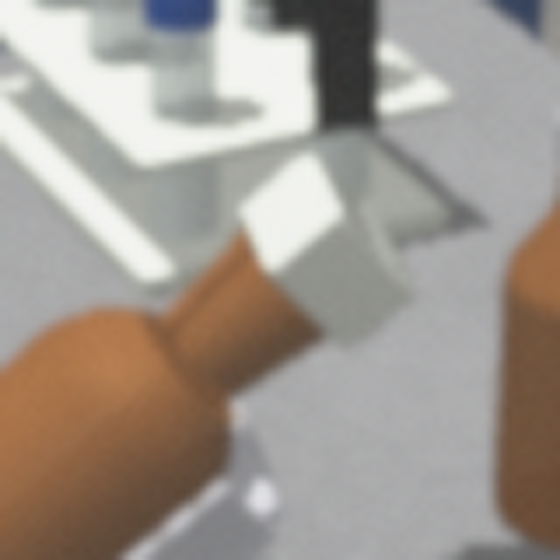

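```bash
cat >> h.py <<'E'
def plane(P,tol=1.5):
    P=P[~np.isnan(P[:,0])]
    for _ in range(6):
        c=np.median(P,0) if _==0 else P.mean(0); n=np.linalg.svd(P-c,full_matrices=False)[2][2]; e=(P-c)@n; P=P[abs(e)<max(tol,2*np.std(e))]
    return c,n*np.sign(n[2]),np.std(e),len(P)
E
python3 - <<'E'
from h import *
for t in ('w7','w12','w21','w24','w25','w26'):
    d=load(t); W=cloud(d)
    r=(214,256,276,358) if t=='w26' else ((306,336,262,378) if t=='w7' else (270,334,262,378))
    c,n,s,N=plane(W[r[0]:r[1],r[2]:r[3]].reshape(-1,3))
    B=W[60:280].reshape(-1,3); B=B[abs(B[:,2])<12]; cb,nb,sb,Nb=plane(B)
    X=d['R'][:,0]; Y=d['R'][:,1]
    print(t,'head pitch',np.degrees(np.arctan2(n@X,n[2])).round(2),'bench pitch',np.degrees(np.arctan2(nb@X,nb[2])).round(2),'bench z',cb[2].round(1),'roll head',np.degrees(n@Y).round(2),'roll bench',np.degrees(nb@Y).round(2),Nb,s.round(2))
d=load('w26');W=cloud(d);print(W[214:290:4,318].round(1))
c,n,s,N=plane(W[270:284,285:350].reshape(-1,3)); print('rear face n',n,s,N, np.degrees(np.arctan2(n[2],n@h)))
E
```

```text
w7 head pitch 0.86 bench pitch -1.45 bench z 2.8 roll head -0.07 roll bench 0.4 84609 0.58
w12 head pitch 43.03 bench pitch -0.4 bench z 0.6 roll head 0.11 roll bench 0.41 82332 0.57
w21 head pitch 39.13 bench pitch -1.97 bench z 0.5 roll head 0.03 roll bench 0.61 88036 0.58
w24 head pitch 38.91 bench pitch -3.33 bench z 0.5 roll head -0.06 roll bench 1.1 88579 0.57
w25 head pitch 37.91 bench pitch -3.33 bench z 0.5 roll head -1.42 roll bench 1.1 88642 0.59
w26 head pitch 37.78 bench pitch -3.5 bench z 0.5 roll head -1.39 roll bench 1.27 87117 0.58
[[546.4 170.9 198.2]
 [547.9 170.5 200.3]
 [549.9 169.9 200.9]
 [551.3 169.4 202.9]
 [553.1 168.8 203.8]
 [554.5 168.4 206.1]
 [556.2 167.9 207.1]
 [558.  167.3 208.2]
 [559.7 166.8 209.2]
 [561.1 166.3 211. ]
 [563.3 165.7 210.9]
 [564.7 165.2 212.8]
 [566.1 164.8 214.5]
 [567.6 164.3 216.1]
 [570.4 163.5 214.3]
 [575.1 162.2 208.7]
 [580.7 160.6 201.4]
 [585.7 159.2 195.6]
 [591.6 157.6 188.3]]
rear face n [ 0.73814958 -0.21049088  0.64095927] 0.1673887101261756 906 39.8634564075686
```

Run:
```python
from h import *
y=np.array([-h[1],h[0],0])
for t in ('w7','w12','w16','w18','w20','w21','w22','w24','w25','w26'):
    d=load(t); W=cloud(d)
    r=(214,256,276,358) if t=='w26' else ((306,336,262,378) if t=='w7' else (270,334,262,378))
    c,n,s,N=plane(W[r[0]:r[1],r[2]:r[3]].reshape(-1,3))
    B=W[60:280].reshape(-1,3); B=B[abs(B[:,2])<12]; cb,nb,sb,Nb=plane(B)
    print(t,'pitch',np.degrees(np.arctan2(np.hypot(n[0],n[1]),n[2])).round(2),'dir',np.degrees(np.arctan2(-n[1],-n[0])).round(2),'bench n deg',np.degrees(nb[:2]).round(2))
print('hd',np.degrees(hd))
c,n,s,N=plane(cloud(load('w26'))[270:284,285:350].reshape(-1,3)); print('rear', np.degrees(np.arctan2(n[2],np.hypot(n[0],n[1]))),'dir',np.degrees(np.arctan2(n[1],n[0])))
```

```text
w7 pitch 1.89 dir 14.96 bench n deg [0.12 0.85]
w12 pitch 43.26 dir -45.67 bench n deg [0.01 0.07]
w16 pitch 43.44 dir -16.04 bench n deg [0.02 0.05]
w18 pitch 34.96 dir -16.09 bench n deg [0.01 0.06]
w20 pitch 36.12 dir -15.69 bench n deg [0.01 0.06]
w21 pitch 40.32 dir -15.78 bench n deg [0.01 0.06]
w22 pitch 40.22 dir -15.66 bench n deg [0.02 0.06]
w24 pitch 40.92 dir -15.3 bench n deg [0.02 0.05]
w25 pitch 40.02 dir -13.14 bench n deg [0.02 0.06]
w26 pitch 40.02 dir -12.97 bench n deg [0.01 0.06]
hd -16.04281826366305
rear 39.86338740185487 dir -15.916040519849728
```

Run:
```python
from h import *
d=load('w26'); cv2.imwrite('pics/w26_c.png',cv2.resize(d['img'][120:300,230:410],None,fx=4,fy=3.3,interpolation=cv2.INTER_CUBIC))
W=cloud(d)
c,n,s,N=plane(W[270:284,285:350].reshape(-1,3)); ct,nt,_,_=plane(W[214:256,276:358].reshape(-1,3))
axm=n; 
print('rear face dist from m',(c-m)@ax,'top face',(ct-m)@up)
# upper neck/rim points in depth: column 318 rows 130-214
print(W[130:216:6,318].round(1))
# top face front edge along ax
P=W[205:256,290:345].reshape(-1,3); q=(P-ct)@nt; P=P[abs(q)<1.2]; t=(P-m)@ax; print('top face axial range',np.nanpercentile(t,[0.5,2,98,99.5]).round(1))
```

```text
rear face dist from m 39.92118325159443 top face 30.664251352056393
[[508.3 182.9 165.2]
 [511.8 181.9 163.2]
 [514.8 181.  165. ]
 [517.6 180.1 168.3]
 [520.2 179.2 172.5]
 [522.9 178.4 175.7]
 [525.7 177.5 178.2]
 [528.5 176.6 179.9]
 [531.  175.8 183.4]
 [533.5 175.  187. ]
 [536.  174.2 189.8]
 [538.8 173.3 191.1]
 [541.1 172.6 194.6]
 [544.3 171.6 194.6]
 [546.4 170.9 198.2]]
top face axial range [ 4.9  5.6 32.8 33.2]
```

View pics/w26_c.png

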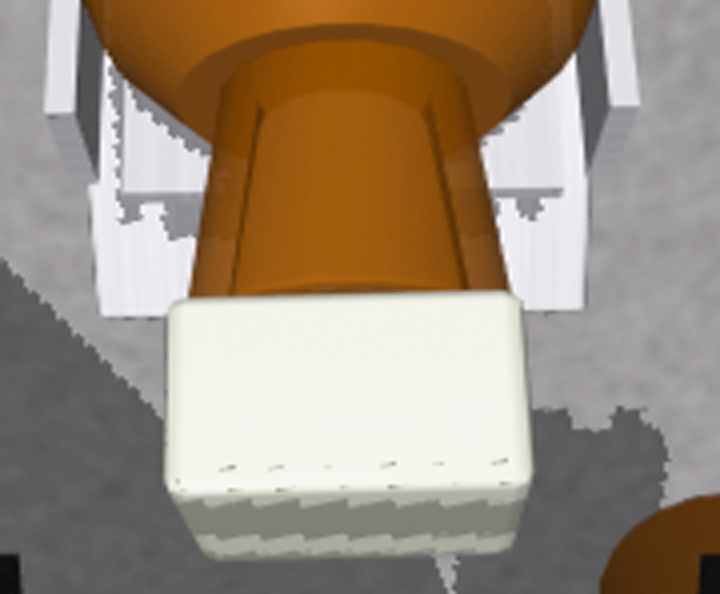

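Run:
```python
from h import *
for t,rows,cols in (('w3',range(178,194),(296,299,302)),('w13',range(134,150),(318,320,322)),('w2',range(142,157),(286,287))):
    W=cloud(load(t))
    for r in rows:
        P=W[r,cols[0]:cols[-1]+1]; P=np.nanmedian(P,0); q=P-m; print(t,r,P.round(1),'ax',(q@ax).round(1),'up',(q@up).round(1))
```

```text
w3 178 [562.4 165.  159.7] ax -1.4 up -9.6
w3 179 [562.9 164.8 159.9] ax -0.9 up -9.9
w3 180 [563.8 164.4 159.4] ax -0.5 up -10.9
w3 181 [564.3 164.3 161. ] ax 1.0 up -9.9
w3 182 [564.8 164.3 161. ] ax 1.3 up -10.2
w3 183 [565.4 164.1 161.5] ax 2.1 up -10.3
w3 184 [566.  163.9 161.1] ax 2.4 up -11.0
w3 185 [566.5 163.8 161.9] ax 3.3 up -10.7
w3 186 [567.2 163.6 162.4] ax 4.1 up -10.8
w3 187 [567.9 163.3 162. ] ax 4.5 up -11.6
w3 188 [568.5 163.2 162.9] ax 5.5 up -11.3
w3 189 [569.2 162.9 161.9] ax 5.5 up -12.6
w3 190 [569.9 162.7 162.1] ax 6.2 up -12.9
w3 191 [570.6 162.4 160.7] ax 5.8 up -14.4
w3 192 [594.7 147.8  12.3] ax -68.8 up -145.6
w3 193 [596.  147.4  12.1] ax -67.9 up -146.6
w13 134 [565.5 165.4 161. ] ax 1.6 up -10.5
w13 135 [565.9 165.3 161.6] ax 2.3 up -10.3
w13 136 [566.4 165.1 161.2] ax 2.4 up -11.0
w13 137 [566.8 165.  161.9] ax 3.2 up -10.7
w13 138 [567.3 164.9 161.6] ax 3.4 up -11.2
w13 139 [567.8 164.7 162.9] ax 4.6 up -10.6
w13 140 [568.2 164.6 162.4] ax 4.7 up -11.2
w13 141 [568.7 164.5 162.9] ax 5.4 up -11.2
w13 142 [569.2 164.3 162.5] ax 5.5 up -11.8
w13 143 [5
[... 253 characters left out ...]
7.4
w13 149 [586.1 159.8  12.9] ax -77.2 up -137.6
w2 142 [560.  165.3 158.4] ax -4.1 up -9.1
w2 143 [560.9 165.  158. ] ax -3.6 up -10.0
w2 144 [561.7 164.8 158.9] ax -2.4 up -9.9
w2 145 [562.5 164.5 158.8] ax -1.8 up -10.5
w2 146 [563.4 164.2 159.1] ax -0.9 up -10.9
w2 147 [564.2 164.  160. ] ax 0.3 up -10.7
w2 148 [565.  163.9 161.1] ax 1.6 up -10.4
w2 149 [565.7 163.7 162.3] ax 3.0 up -9.9
w2 150 [566.6 163.4 162.3] ax 3.7 up -10.5
w2 151 [567.5 163.1 162.1] ax 4.2 up -11.3
w2 152 [568.3 162.8 161.8] ax 4.8 up -12.1
w2 153 [569.2 162.6 162.3] ax 5.7 up -12.2
w2 154 [570.1 162.2 161.1] ax 5.7 up -13.8
w2 155 [571.  161.7 159.5] ax 5.5 up -15.7
w2 156 [582.  146.2  12.6] ax -77.5 up -137.8
```

Call:
step_arm([
  [[0,0,-0.05],0],
  [[0,0,-0.08],0],
  [[0,0,-0.08],0],
  [[0,0,-0.08],0],
])

```text
time: 18.3
tcp_pos: [562.5, 162.6, 333.5]
orientation: [[-0.957, 0.285, 0.059], [0.286, 0.958, 0.0], [-0.057, 0.017, -0.998]]
contact_force: [-0.5, 0.1, -0.7]
width: 0.802
```

Run:
```python
from h import *
st(); d=grab('scene','c2'); d=grab('side','s12')
d=grab('wrist','w27'); W=cloud(d)
P=W.reshape(-1,3); q=P-m; sel=(abs(q@np.cross(ax,up))<20)&(q@ax>6)&(q@ax<45)&(abs(q@up)<35)
c,n,s,N=plane(P[sel&(q@up>28)&(q@ax<38)]); print('top pitch',np.degrees(np.arctan2(np.hypot(n[0],n[1]),n[2])),(c-m)@up,N)
r=P[sel&(q@ax>37)&(abs(q@up)<26)]; c,n,s,N=plane(r); print('rear dist',(c-m)@ax,N,n)
```

```text
t 18.3 tcp [562.5 162.6 333.5] F [-0.5  0.1 -0.7] M [-0.01  0.11 -0.03] w 0.802 q [-0.77  0.12  0.44  1.52 -0.03  1.46  0.96]
[[-0.957, 0.285, 0.059], [0.286, 0.958, 0.0], [-0.057, 0.017, -0.998]]
top pitch 40.25150377950434 30.68544465462865 2323
rear dist 39.82928833426152 1016 [ 0.73786776 -0.2093216   0.6416663 ]
```

View pics/s12.png

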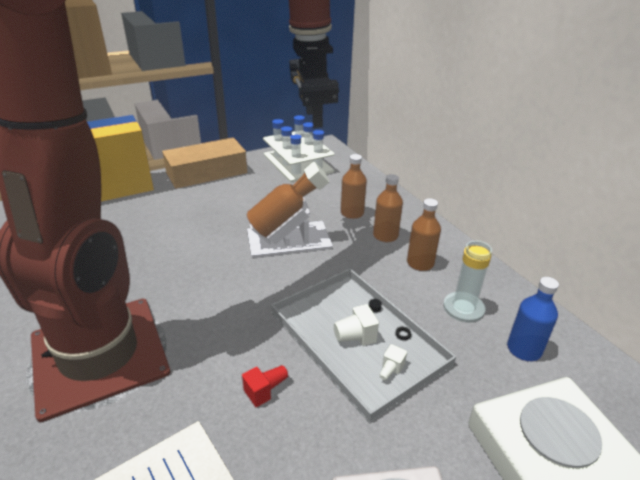

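View pics/c2.png

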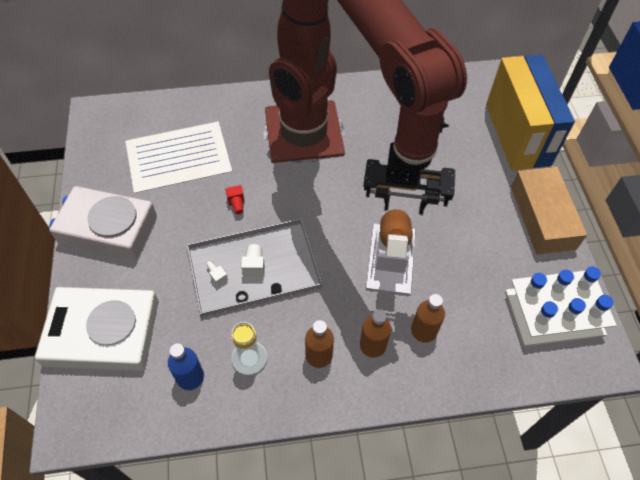

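The stopper sits on the mouth at about (316,175) in the side view. The other two stoppers are still in the tray, all the bottles and the cylinder are standing, and the arm is clear. I'm handing the job in.

```bash
python3 -c "
from bench import finish_job
print(finish_job())"
```

```text
the job is handed in; nothing more can be done
None
```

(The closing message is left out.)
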